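# Load the tie-wire reel and set the stand's spring-loaded outrigger leg

## Task

Put the wide grey wire reel from the bench onto the reel stand's upright spindle, lowering it fully down (do not drop it), and let go of it. Then push the stand's spring-loaded outrigger leg out until the fin on its back end is level with the brass pointer, and while holding it there squeeze the open cam lever fully shut against the leg; the lever must not be shut before the leg is at the mark, nor the leg slip off the mark afterwards. The program finishes while still holding: keep leg and lever pinched between the fingers with the leg at the mark, and leave everything else on the bench alone.

Things in the scene. Friction and masses are not known exactly. Their poses are not given: they have to be found in the camera images.
- stand: reel stand, fixed: dark base plate 185 (x) x 110 (y) x 10 mm. x points along the leg, outward; y to the lever side; z up. Origin on the bench; plate from x = -125 to +60 mm, spindle at x = -85, y = 0. An open aluminium channel holds the leg: x = -45 to +60 mm, 40 mm wide, 40 mm high (strap at its outer end 49 mm)
- spindle_foot (a point): foot of the spindle, on the base plate's top face, 10 mm above the bench; axes as the stand's. The spindle is a steel rod 12 mm in diameter, fixed and vertical
- spindle_tip (a point): top of the spindle, 77 mm above the bench (67 mm above the plate); its last 9 mm taper to 4 mm diameter
- spool: the wire reel, loose, standing upright on the bench: 58 mm flange diameter, 56 mm high overall, flanges 6 mm thick, wire winding between them 46 mm in diameter, through bore 18 mm; about 0.25 kg. Origin: centre of its underside, z up along the bore. Fully mounted, its origin is at spindle_foot
- leg (a joint): travel of the outrigger leg along the stand's +x, m: 0 (in, where it starts) to 0.085 (out). A spring pulls it in, about 2 N at 0 rising to 4 N; it springs back when let go, and the lever does not hold it. The leg is a steel bar 20 mm wide (stand y -10 to +10 mm), 14 to 44 mm above the bench, with a T-shaped foot at its outer end
- foot_face (a point): on the leg: top edge of the foot's inner face (towards the spindle), mid width. The foot is an upright plate 110 mm wide (y), 8 mm thick, 2 to 46 mm above the bench. Fingers lowered either side of the bar can push outward on this face; bare bench beneath; with the leg in, the base plate's edge is 55 mm inward of it
- leg_index (a point): on the leg: tip of the upright fin on the bar's back end, 150 mm inward of foot_face, 52 mm above the bench, 3 mm thick, on the side away from the lever
- mark (a point): top of the brass pointer (3 mm thick upright tab, 52 mm above the bench) fixed beside the channel on the side away from the lever; it marks the wanted length: leg_index must have the same stand x. Its x axis is the stand's +x. Its place differs from day to day and needs 30 to 70 mm of leg travel
- lever (a joint): cam lever opening, rad: 0 shut (flat along the leg's +y side), starts 0.6 to 0.75, at most 0.8; stays where left (friction 0.1 N m). Shut, bar and lever together are 29 mm wide, stand y -10 to +19 mm. Fingers just inward of the foot, open 80 mm or more and centred on y = +4.5 mm, straddle bar and open lever; closing them shuts it
- lever_tip (a point): free end of the lever's black blade (50 mm long, 8 mm thick, 19 to 41 mm above the bench), upper edge. The pivot is vertical, at the foot's inner face, 15 mm to the +y side of the bar's middle; the blade points from it inward (-x), swung out to +y when open
- puck: bystander: black asphalt test puck, 101 mm diameter, 63.5 mm high, origin under its centre
- tin: bystander: bare metal sample can, 70 mm diameter, 90 mm high, origin under its centre
- bottle: bystander: white plastic bottle, 64 mm diameter, 120 mm high, origin under its centre
- spatula: bystander: spatula 200 mm long lying flat
- brush: bystander: hand brush 180 mm long lying flat
- roll: bystander: slim cardboard core, 42 mm diameter, 75 mm high, 18 mm bore, standing upright; not the wire reel
- pan: bystander: steel bowl, 130 mm across, 45 mm high, origin under its centre
There are look-alikes about, which are no part of the job. Leave any pink look-alike of the spool alone.

How it is judged:
On the way, in this order (a step that is already met when the one before it is completed fails the run):
1. the reel is fully down on the spindle and let go (horizontal distance between spool and spindle_foot below 0.005 m and z of spool in the frame of spindle_foot between -0.004 and 0.004 m and angle between spool's own z axis and vertical below 0.08 rad and contact force between the fingers and spool below 0.1 N and linear speed of spool below 0.03 m/s), for 0.2 s.
2. the leg is at the mark while the lever is still open (x of leg_index in the frame of mark between -0.005 and 0.005 m and value of joint lever above 0.3 rad), for 0.2 s.
3. the lever is shut with the leg at the mark (x of leg_index in the frame of mark between -0.005 and 0.005 m and value of joint lever below 0.06 rad), for 0.2 s.
At the end, for the whole second after the job is handed in: reel seated on the spindle (within 5 mm of its axis and 4 mm of the plate, upright, at rest, not touched); leg fin within 5 mm of the pointer along the leg; lever shut to less than 0.06 rad; fingers still press on lever and leg with over 2 N and the leg is still (all of step 1 and all of step 3 and contact force between the fingers and lever above 2 N and contact force between the fingers and leg above 2 N and velocity of joint leg between -0.01 and 0.01 m/s); the arm keeps its last pose, push and grip.
It fails at once if the lever was shut while the leg was off the mark, or the leg slipped from the mark with the lever shut (value of joint lever below 0.2 rad and not (x of leg_index in the frame of mark between -0.008 and 0.008 m)).
It fails at once if the reel was dropped (contact force between the fingers and spool below 0.05 N and linear speed of spool above 0.6 m/s).
It fails at once if a bystander was disturbed (distance of any of puck, tin, bottle, spatula, brush, roll, pan from where it was at the start of the episode above 0.02 m).
It also fails if it takes over 58 s, if anything falls off the work surface, if the arm or the gripper's body presses on something with over 40 N, if the wrist force passes 120 N, or if a joint passes its speed limit or range.

## Robot

A 7-joint arm with a two-finger parallel gripper is mounted at the origin on the work surface. World frame = base frame: x ahead of the robot, y to its left, z up, the work surface at z = 0. Lengths are in m, angles in rad, forces in N, time in s.
With the tool pointing down it reaches from about 0.4 to 0.85 m from the base axis. Payload 10.4 kg.
Tool frame: the origin (TCP) lies at the very end of the fingers, on their centre line; the grasp point (between the pads) lies 19 mm behind it (manip.grip_depth is the distance from the TCP to the grasp point, in m); z points along the fingers, y is the direction in which the jaws open and shut (so a half turn about z gives the same grasp; the last joint's range is limited). The gripper opens to 85 mm and grips with 20 to 120 N. Pads are 22 mm wide; open, the fingers measure 114 mm over their backs; the gripper's body (76 mm by 85 mm) begins 54 mm behind the grasp point. The pads swing forward as they close: fully open they stand 13 mm farther back than shut.
Start: joints at [1.122, 0.332, -0.065, 1.46, 0.022, 1.35, -0.088], TCP at [0.258, -0.569, 0.208] pointing down, gripper open.
Joint ranges: [-2.6, 2.6], [-0.5, 2.12], [-1.47, 1.34], [0.16, 2.42], [-1.27, 4.41], [0.06, 2.06], [-2.6, 2.6]. Speed limits (rad/s): [2.22, 2.22, 2.79, 2.79, 3.14, 3.14, 3.14].

## Interface

Orientations are given as a unit quaternion [x, y, z, w].
In Python, from workcell import manip gives the robot as it stands.
- The arm moves only by the tool step_arm, never from a script. Its argument "motion" is a list of rows, each a list of 6 numbers: the shift along the tool's x, y, z in mm, then the turn, a rotation vector about the tool's x, y, z in degrees. A call has 1 to 20 rows; each row shifts and turns the pose as measured when the row begins, along the tool's axes as they then stand; what a row does not reach is not made up. A row lasts 1/8 s, in which the tool goes at most 62.5 mm and 10.7 degrees, less where a joint would pass 70% of its speed; a pose out of reach is approached as far as the arm can. A call with a gripper value outside its range is refused whole. "jaw" is the finger opening in mm, from 0 to 85.4, set as the call begins (left out, the last holds). The fingers move at their own pace and stop on an object; "force" is the grip in N (left out, the last holds). Time passes only in rows, so rows that do not move let the fingers close. It gives the time, the measured TCP pose, the force and the opening at its end, in the units of the state.
- manip.get_obs(): the state, without advancing time (a new reading comes with each control period).
- manip.camera(name): name is "scene" or "side" or "wrist"; returns the picture (480x640x3 uint8, blue, green, red); there is no depth.
- manip.camera_info(name): a dict with "camera_matrix" (3x3 intrinsics, pixels), "R" (3x3) and "t" (3): a world point X has camera coordinates R X + t. Camera axes: x right, y down, z forward; pixel columns grow to the right and rows downward; lengths in m; the calibration is good to about 2 mm. A picture is of the moment at which its call begins: read the wrist's pose just before it. camera_info takes no time and is no camera call; for the wrist camera it gives the pose at the moment of the call.
- manip.hand_in(): hands the job in, once; it reports no verdict.
The state is a dict: "clock": time; "joint_pos": joint angles; "joint_velocities": joint speeds; "tau": joint torques, N m; "position": TCP position; "ee_rot": TCP orientation; "ft_force": force on the tool from outside, world axes, zero at the start; "torque": the same for the moment, N m; "grip_width": opening from 0.0 (shut) to 1.0 (fully open).
Only numpy, scipy, OpenCV 4.12 (cv2) and the standard library are available. Lean on these libraries where they do the work, as an engineer would, in place of code of your own. Each camera call takes 0.05 s, during which the arm holds its last target.

## Working session

There is one attempt and no reset: what is moved stays moved. The work goes in short steps, Python scripts to look and compute and a tool call to move; the robot and the scene stay as the last step left them, time stands still between calls to the robot, and variables do not carry over. Pictures are saved under pics/ and viewed, and the job is handed in when it is done.

Besides the shell and the picture viewer there is one more tool, called after "Call:" by a JSON object that holds its "op" and its "data". step_arm: Moves the arm, as the interface text tells. Its arguments: {"type":"object","properties":{"motion":{"type":"array"},"jaw":{"type":"number"},"force":{"type":"number"}},"required":["motion"]}

```bash
ls; mkdir -p pics; cat > h.py <<'E'
from workcell import manip
import numpy as np, cv2
from scipy.spatial.transform import Rotation as Rn
def snap(c,f=None):
    i=manip.camera_info(c); im=manip.camera(c)
    if f: cv2.imwrite('pics/'+f,im)
    return im,i
def proj(i,X):
    X=np.atleast_2d(X); p=(np.array(i['R'])@X.T).T+np.array(i['t']).ravel(); q=(np.array(i['camera_matrix'])@p.T).T
    return q[:,:2]/q[:,2:]
def ray(i,uv,z):
    K=np.array(i['camera_matrix']);R=np.array(i['R']);t=np.array(i['t']).ravel()
    d=R.T@np.linalg.solve(K,[uv[0],uv[1],1.]); c=-R.T@t
    return c+d*(z-c[2])/d[2]
E
python3 - <<'E'
from h import *
np.set_printoptions(precision=4,suppress=True)
for c in ['scene','side','wrist']:
    im,i=snap(c,c+'0.png'); print(c,np.array(i['camera_matrix']).tolist(), (-np.array(i['R']).T@np.array(i['t']).ravel()))
print(manip.get_obs())
E
```

```text
pics
scene [[433.82023443054993, 0.0, 319.50076695299464], [0.0, 433.82023443054993, 239.90247691767138], [0.0, 0.0, 1.0]] [1.2143 0.2118 0.7009]
side [[512.6876661158651, 0.0, 315.31276369773417], [0.0, 512.6876661158651, 229.365378916317], [0.0, 0.0, 1.0]] [0.0963 0.6286 0.9445]
wrist [[345.4216591599481, 0.0, 317.50323799279124], [0.0, 345.4216591599481, 240.50623683568764], [0.0, 0.0, 1.0]] [ 0.3336 -0.5355  0.3722]
{'clock': 0.15, 'joint_pos': array([ 1.1224,  0.3327, -0.0647,  1.4608,  0.0216,  1.3499, -0.0885]), 'joint_velocities': array([ 0.0003, -0.0021,  0.0009, -0.0032, -0.0008, -0.0012, -0.0008]), 'tau': array([  0.0009, -62.5827,   0.0492, -39.1854,   0.0163,   0.0075,
        -0.    ]), 'position': array([ 0.258 , -0.5689,  0.207 ]), 'ee_rot': array([ 0.9774,  0.2113, -0.0001, -0.0005]), 'ft_force': array([1.1801, 0.1448, 0.6609]), 'torque': array([-0.0165,  0.0378,  0.0576]), 'grip_width': 0.9987413921180628}
```

View pics/scene0.png

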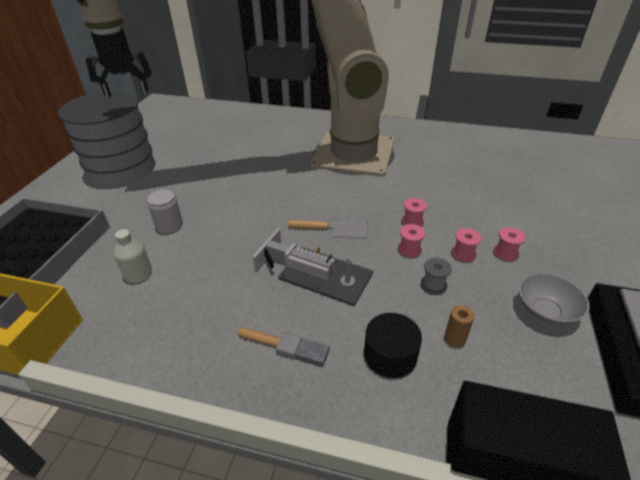

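View pics/side0.png

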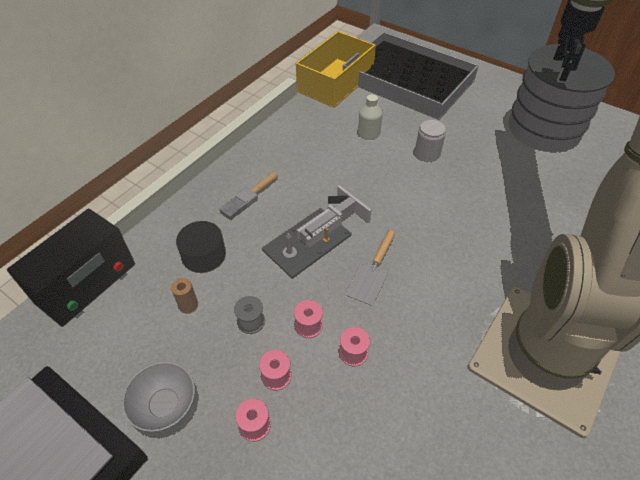

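View pics/wrist0.png

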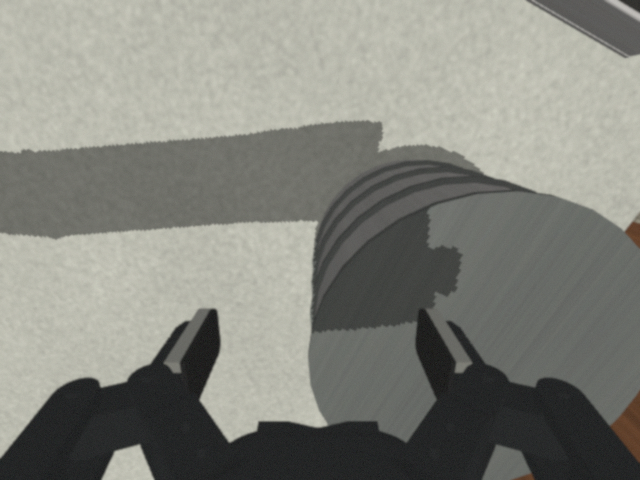

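Grey reel: scene (436,276) / side (249,315). Things it could be confused with: pink reels at scene (414,213), (411,241), (466,245), (510,244), and the cardboard roll at (459,326). By the description (wide, grey) I choose (436,276). Close crops next.

```bash
python3 - <<'E'
from h import *
s=cv2.imread('pics/scene0.png');d=cv2.imread('pics/side0.png')
cv2.imwrite('pics/c1.png',cv2.resize(s[220:310,240:380],None,fx=5.7,fy=5.7,interpolation=cv2.INTER_CUBIC))
cv2.imwrite('pics/c2.png',cv2.resize(d[180:280,255:375],None,fx=6,fy=6,interpolation=cv2.INTER_CUBIC))
a=cv2.resize(s[250:300,410:460],(400,400),interpolation=cv2.INTER_CUBIC);b=cv2.resize(d[290:340,225:275],(400,400),interpolation=cv2.INTER_CUBIC)
cv2.imwrite('pics/c3.png',np.hstack([a,b]))
E
```

```text
(no output)
```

View pics/c1.png

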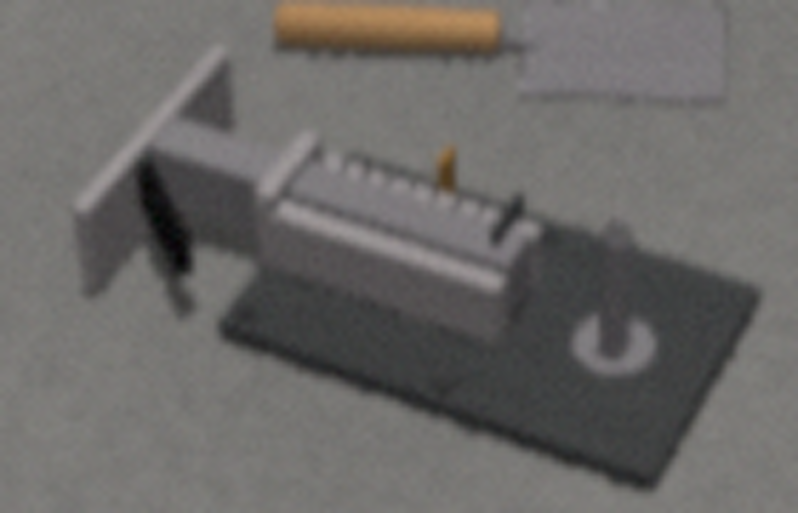

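View pics/c2.png

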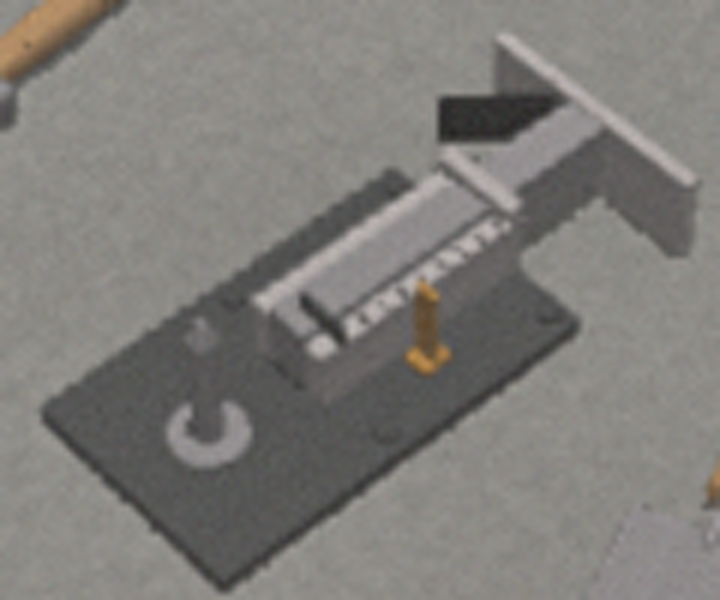

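View pics/c3.png

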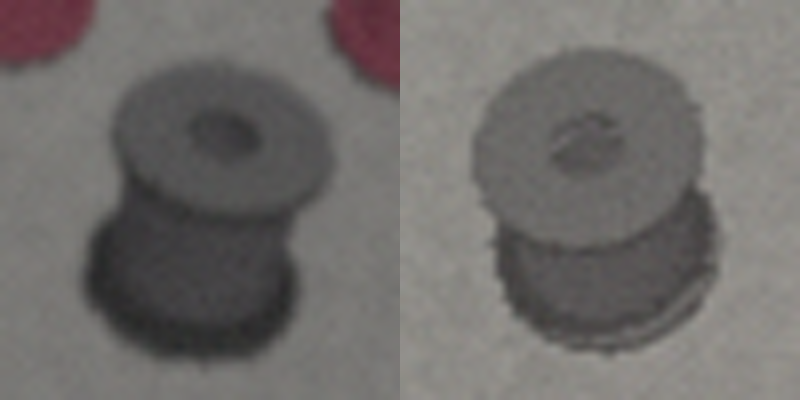

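```bash
cat > fit0.py <<'E'
from h import *
from scipy.optimize import least_squares
np.set_printoptions(precision=4,suppress=True)
S=manip.camera_info('scene');D=manip.camera_info('side')
c1=lambda u,v:np.array([240+u/5.7-.4,220+v/5.7-.4]); c2=lambda u,v:np.array([255+u/6-.4,180+v/6-.4])
P=[(S,c1(220,323),(60,55,10)),(S,c1(655,478),(-125,55,10)),(S,c1(760,292),(-125,-55,10)),(S,c1(617,224),(-85,0,77)),
(D,c2(45,410),(-125,55,10)),(D,c2(222,580),(-125,-55,10)),(D,c2(578,325),(60,-55,10)),(D,c2(395,172),(60,55,10)),(D,c2(203,322),(-85,0,77)),
]
def X(p,q):
    c,s=np.cos(p[2]),np.sin(p[2]);q=np.array(q)/1000
    return np.array([p[0]+c*q[0]-s*q[1],p[1]+s*q[0]+c*q[1],q[2]])
def f(p): return np.concatenate([proj(i,X(p,q))[0]-uv for i,uv,q in P])
best=min((least_squares(f,[.6,0,a]) for a in np.arange(0,6.3,.7)),key=lambda r:r.cost)
p=best.x;print(p,np.rad2deg(p[2]));print(best.fun.reshape(-1,2))
def st(w): 
    d=np.array(w[:2])-p[:2];c,s=np.cos(p[2]),np.sin(p[2]);return np.array([c*d[0]+s*d[1],-s*d[0]+c*d[1]])*1000
for n,i,uv in [('mark S',S,c1(447,150)),('mark D',D,c2(428,286)),('fin S',S,c1(515,197)),('finD',D,c2(325,310))]: print(n,st(ray(i,uv,.052)))
for n,i,uv in [('foot S',S,c1(78,208)),('footD',D,c2(694,180))]: print(n,st(ray(i,uv,.046)))
print('levtip D',st(ray(D,c2(440,97),.041)))
a=ray(S,(410+222/8,250+137/8),.056);b=ray(D,(225+(588-400)/8,290+146/8),.056);print('spool',a,b)
for n,u in [('spindle',(-85,0,77)),('foot',(115,0,46))]: print(n,X(p,u))
names={'puck':(203,236,.0635),'tin':(431,130,.09),'bottle':(371,100,.12),'roll':(181,287,.075),'pan':(160,380,.045),
'pink1':(308,312,.056),'pink2':(354,340,.056)}
for n,(u,v,z) in names.items(): print(n,ray(D,(u,v),z))
E
python3 fit0.py
```

```text
[0.5467 0.0147 4.4987] 257.7541302088753
[[-0.7888 -0.0002]
 [-0.2613  0.8581]
 [ 0.703  -0.4196]
 [ 0.3859 -0.3461]
 [-1.0791 -0.3369]
 [ 0.2065  0.7781]
 [ 1.1542 -0.5551]
 [ 0.2348 -0.8457]
 [-0.191   0.6689]]
mark S [  2.5829 -32.6895]
mark D [  2.9017 -25.9773]
fin S [-33.2666 -19.829 ]
finD [-33.6692  -8.6672]
foot S [119.5485  53.8046]
footD [119.8175 -52.3607]
levtip D [79.6986 50.557 ]
spool [0.5245 0.2819 0.056 ] [0.523  0.2821 0.056 ]
spindle [0.5647 0.0978 0.077 ]
foot [ 0.5223 -0.0976  0.046 ]
puck [0.7218 0.204  0.0635]
tin [ 0.4709 -0.3789  0.09  ]
bottle [ 0.6436 -0.3612  0.12  ]
roll [0.6571 0.3316 0.075 ]
pan [0.5611 0.4882 0.045 ]
pink1 [0.4214 0.2196 0.056 ]
pink2 [0.3138 0.2176 0.056 ]
```

```bash
cat > go.py <<'E'
from h import *
import sys
# target x y z jawangle(deg)
o=manip.get_obs();R=Rn.from_quat(o['ee_rot']);M=R.as_matrix()
x,y,z,a=map(float,sys.argv[1:5]);a=np.deg2rad(a)
ty=np.array([np.cos(a),np.sin(a),0])
T=np.column_stack([np.cross(ty,[0,0,-1]),ty,[0,0,-1]])
d=np.array([x,y,z])-o['position']
np.set_printoptions(precision=2,suppress=True)
print('pos',o['position']*1000,'clock',o['clock'],'ft',o['ft_force'],'gw',o['grip_width']*85.4)
print('shift tool mm',M.T@d*1000,'shift in target frame',T.T@d*1000,'rotvec deg',np.rad2deg((R.inv()*Rn.from_matrix(T)).as_rotvec()))
E
python3 go.py 0.524 0.282 0.22 -12.25
```

```text
pos [ 258.03 -568.9   206.98] clock 0.15 ft [1.18 0.14 0.66] gw 85.29251488688257
shift tool mm [ 593.7  -665.07  -12.3 ] shift in target frame [887.96  79.38 -13.02] rotvec deg [ -0.06  -0.03 -53.35]
```

Call:
{"op": "step_arm", "data": {"motion": [[0, 0, -5, 0, 0, -8.9], [0, 0, -5, 0, 0, -8.9], [0, 0, -3, 0, 0, -8.9], [0, 0, 0, 0, 0, -8.9], [0, 0, 0, 0, 0, -8.9], [0, 0, 0, 0, 0, -8.9], [50, 5, 0, 0, 0, 0], [55, 5, 0, 0, 0, 0], [55, 5, 0, 0, 0, 0], [55, 5, 0, 0, 0, 0], [55, 5, 0, 0, 0, 0], [55, 5, 0, 0, 0, 0], [55, 5, 0, 0, 0, 0], [55, 5, 0, 0, 0, 0], [55, 5, 0, 0, 0, 0]], "jaw": 85.4, "force": 40}}

```text
clock: 2.02
position: [0.3917, -0.0823, 0.2176]
ee_rot: [0.77, 0.638, -0.0, -0.003]
ft_force: [0.1, -0.3, -0.9]
grip_width: 1.001
```

```bash
python3 go.py 0.524 0.282 0.22 -12.25; python3 -c "
from h import *
im,i=snap('wrist','w1.png');np.save('w1.npy',i,allow_pickle=True)"
```

```text
pos [391.71 -82.29 217.61] clock 2.025 ft [ 0.09 -0.26 -0.9 ] gw 85.47356638238604
shift tool mm [382.58  61.97  -1.34] shift in target frame [384.06  51.98  -2.39] rotvec deg [-0.29 -0.2   1.49]
```

View pics/w1.png

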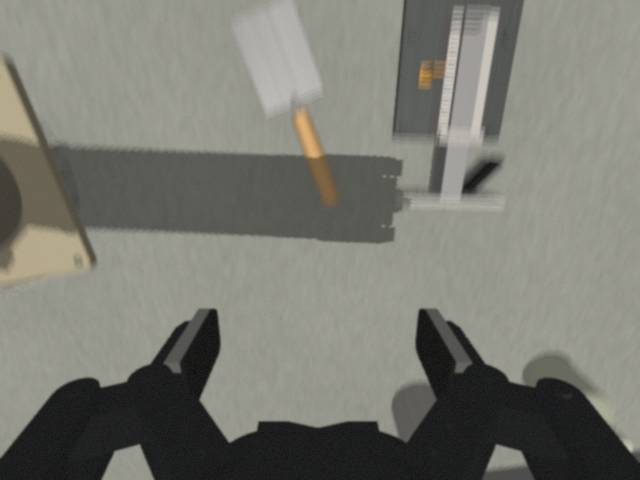

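The wrist view is in motion but shows the stand at upper right: pointer (428,73), foot (455,201), lever open at (483,175). Continuing to the reel.

Call:
{"op": "step_arm", "data": {"motion": [[55, 9, 0, 0, 0, 1.5], [55, 8, 0, 0, 0, 0], [55, 8, 0, 0, 0, 0], [55, 8, 0, 0, 0, 0], [55, 8, 0, 0, 0, 0], [40, 6, 0, 0, 0, 0], [10, 3, 0, 0, 0, 0], [0, 0, 0, 0, 0, 0], [0, 0, 0, 0, 0, 0]]}}

```text
clock: 3.2
position: [0.5096, 0.2391, 0.2182]
ee_rot: [0.777, 0.629, 0.0, -0.003]
ft_force: [-0.6, 0.5, 0.2]
grip_width: 0.997
```

```bash
python3 go.py 0.524 0.282 0.22 -12.25; python3 -c "
from h import *
im,i=snap('wrist','w2.png');print(proj(i,[[.524,.282,.056],[.524,.282,0]]))
print(ray(i,(320,300),.056))"
```

```text
pos [509.56 239.06 218.18] clock 3.2 ft [-0.64  0.46  0.25] gw 85.1783154758664
shift tool mm [45.02  5.14 -1.69] shift in target frame [45.03  5.   -1.82] rotvec deg [-0.22 -0.19  0.19]
[[323.80949965 165.64721283]
 [323.07672009 159.74131182]]
[0.49156798 0.14525115 0.056     ]
```

View pics/w2.png

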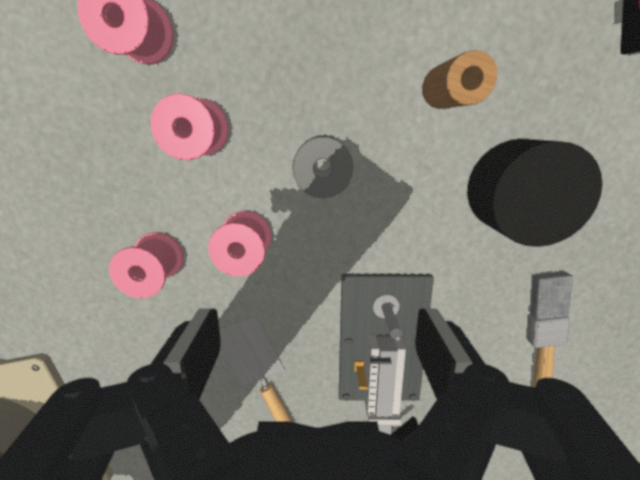

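The grey reel's top is at (323,167), within 2 px of my estimate (323.8,165.6). The nearest pink reel is at (237,250), clear of the fingers.

```bash
python3 - <<'E'
from h import *
np.set_printoptions(precision=1,suppress=True)
p=[0.5467,0.0147,4.4987]
def X(q):
    c,s=np.cos(p[2]),np.sin(p[2]);q=np.array(q)/1000
    return np.array([p[0]+c*q[0]-s*q[1],p[1]+s*q[0]+c*q[1],q[2]])
i=manip.camera_info('wrist');im=cv2.imread('pics/w2.png')
for q in [(-125,-55,10),(-125,55,10),(60,-55,10),(-85,0,10),(-85,0,77),(2.7,-29,52),(-35,-10,52)]:
    u=proj(i,X(q))[0];print(q,u)
    cv2.circle(im,tuple(np.round(u*1).astype(int)),1,(0,0,255),-1)
cv2.imwrite('pics/w2c.png',cv2.resize(im[260:440,320:450],None,fx=3.3,fy=3.3,interpolation=cv2.INTER_CUBIC))
print(ray(i,(323,167),.056))
E
```

```text
(-125, -55, 10) [342.3 274.2]
(-125, 55, 10) [435.5 274.6]
(60, -55, 10) [338.7 399.5]
(-85, 0, 10) [386.6 304.5]
(-85, 0, 77) [398.7 336.6]
(2.7, -29, 52) [363.7 387.7]
(-35, -10, 52) [381.8 361.2]
[0.5 0.3 0.1]
```

View pics/w2c.png

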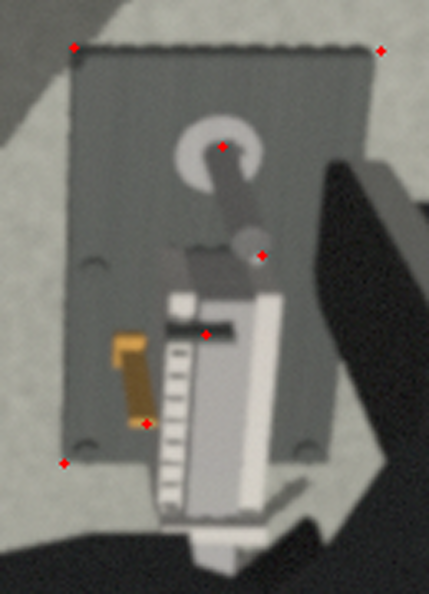

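Call:
{"op": "step_arm", "data": {"motion": [[44, 5, 0, -0.2, -0.2, 0.2], [2, 0, 0, 0, 0, 0], [0, 0, 0, 0, 0, 0], [0, 0, 0, 0, 0, 0]]}}

```text
clock: 3.75
position: [0.5263, 0.2771, 0.2193]
ee_rot: [0.781, 0.624, -0.0, 0.003]
ft_force: [-0.1, -0.6, 0.4]
grip_width: 1.0
```

```bash
python3 go.py 0.5235 0.282 0.025 -12.25; python3 -c "
from h import *
im,i=snap('wrist','w3.png')
g=im[:,:,:]
print(ray(i,(320,240),.056));print(proj(i,[.5235,.282,.056]),proj(i,[.5235,.282,.0]))"
```

```text
pos [526.3  277.05 219.3 ] clock 3.75 ft [-0.13 -0.64  0.43] gw 85.38335822479276
shift tool mm [  4.95  -4.56 194.27] shift in target frame [  4.24  -3.79 194.3 ] rotvec deg [ 0.21  0.22 -0.53]
[0.52268108 0.24732804 0.056     ]
[[313.0386222  206.96624817]] [[313.41843029 195.28231243]]
```

View pics/w3.png

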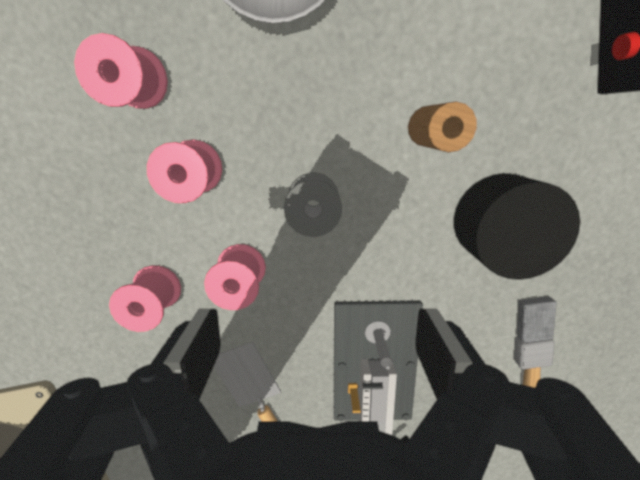

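Reel bore at (313,205), predicted (313,207). Descending.

Call:
{"op": "step_arm", "data": {"motion": [[3, -2, 25, 0.2, 0.2, -0.5], [2, -2, 35, 0, 0, 0], [0, 0, 35, 0, 0, 0], [0, 0, 25, 0, 0, 0], [0, 0, 10, 0, 0, 0], [0, 0, 0, 0, 0, 0]]}}

```text
clock: 4.55
position: [0.5261, 0.2774, 0.0878]
ee_rot: [0.781, 0.625, 0.001, 0.002]
ft_force: [0.9, 0.5, 1.3]
grip_width: 1.0
```

```bash
python3 go.py 0.5238 0.282 0.025 -12.25
```

```text
pos [526.08 277.43  87.82] clock 4.55 ft [0.94 0.5  1.28] gw 85.37016976197816
shift tool mm [ 4.02 -3.53 62.8 ] shift in target frame [ 3.98 -3.19 62.82] rotvec deg [ 0.28  0.05 -0.44]
```

Call:
{"op": "step_arm", "data": {"motion": [[5, -5, 0, 0.3, 0, -0.4], [0, 0, 0, 0, 0, 0]]}}

```text
clock: 4.8
position: [0.5229, 0.2844, 0.0899]
ee_rot: [0.779, 0.627, 0.001, 0.0]
ft_force: [0.6, -0.4, -0.1]
grip_width: 0.999
```

```bash
python3 go.py 0.5238 0.282 0.025 -12.25;python3 -c "
from h import *
im,i=snap('wrist','w4.png')
print(proj(i,[.5238,.282,.056]),proj(i,[.5238,.282,.0]))"
```

```text
pos [522.92 284.36  89.9 ] clock 4.8 ft [ 0.58 -0.37 -0.08] gw 85.27992018712956
shift tool mm [-2.17  1.26 64.9 ] shift in target frame [-2.12  1.36 64.9 ] rotvec deg [ 0.08 -0.04 -0.03]
[[319.88092395 265.69070111]] [[319.2467308  237.53081307]]
```

View pics/w4.png

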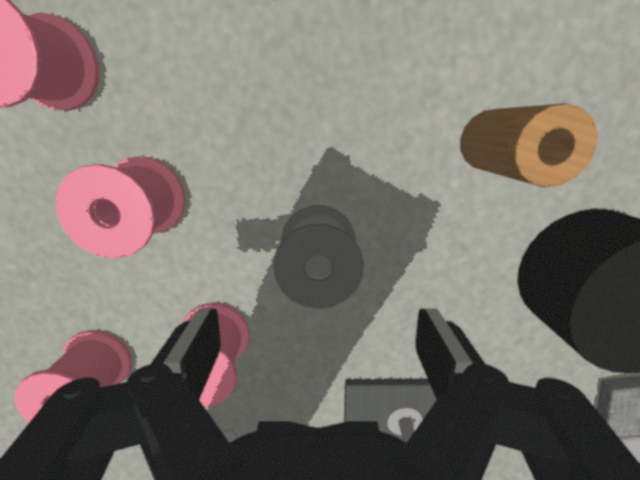

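Reel bore at (319,266) matches, centred between the pads. Descending around it.

Call:
{"op": "step_arm", "data": {"motion": [[-2, 1, 20, 0, 0, 0], [-1, 0, 20, 0, 0, 0], [0, 0, 20, 0, 0, 0], [0, 0, 8, 0, 0, 0], [0, 0, 0, 0, 0, 0]]}}

```text
clock: 5.48
position: [0.5232, 0.28, 0.0161]
ee_rot: [0.779, 0.627, -0.0, 0.0]
ft_force: [0.5, -0.4, 1.0]
grip_width: 1.001
```

```bash
python3 go.py 0.5238 0.282 0.025 -12.25
```

```text
pos [523.19 280.    16.12] clock 5.475 ft [ 0.53 -0.45  1.02] gw 85.47454512952693
shift tool mm [ 2.08  0.17 -8.88] shift in target frame [ 2.09  0.17 -8.88] rotvec deg [ 0.03  0.03 -0.07]
```

Call:
{"op": "step_arm", "data": {"motion": [[2, 0, -7, 0, 0, 0], [0, 0, 0, 0, 0, 0]]}}

```text
clock: 5.72
position: [0.5242, 0.2828, 0.0247]
ee_rot: [0.779, 0.627, 0.001, 0.0]
ft_force: [0.7, -0.1, 0.6]
grip_width: 0.999
```

Call:
{"op": "step_arm", "data": {"motion": [[0, 0, 0, 0, 0, 0], [0, 0, 0, 0, 0, 0], [0, 0, 0, 0, 0, 0], [0, 0, 0, 0, 0, 0], [0, 0, 0, 0, 0, 0]], "jaw": 45, "force": 50}}

```text
clock: 6.35
position: [0.5249, 0.2832, 0.0263]
ee_rot: [0.779, 0.627, 0.002, 0.001]
ft_force: [-0.5, 0.9, 0.7]
grip_width: 0.632
```

```bash
python3 go.py 0.5238 0.282 0.025 -12.25;python3 -c "
from h import *
im,i=snap('wrist','w5.png')
im,i=snap('side','s5.png');cv2.imwrite('pics/s5c.png',cv2.resize(im[230:370,150:350],None,fx=4,fy=4))"
```

```text
pos [524.85 283.21  26.29] clock 6.35 ft [-0.5   0.94  0.74] gw 53.94396410789168
shift tool mm [-1.41 -0.78  1.29] shift in target frame [-1.41 -0.77  1.29] rotvec deg [ 0.2  -0.09 -0.06]
```

View pics/w5.png

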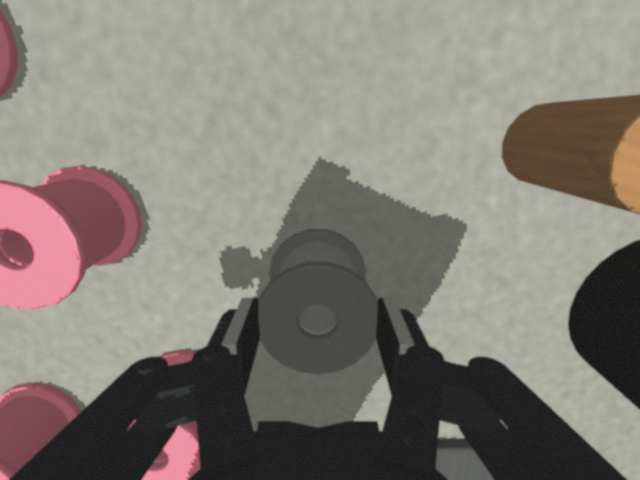

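View pics/s5c.png

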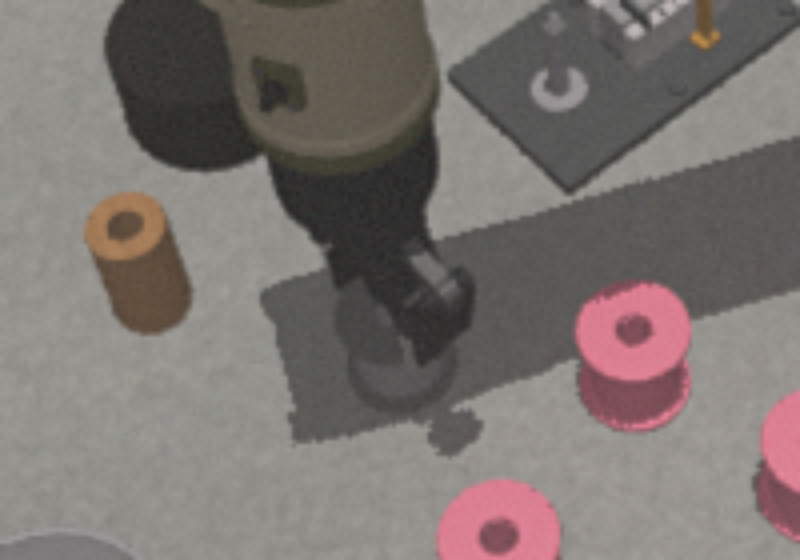

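Reel held between the pads, its bore at (318,320). Lifting.

Call:
{"op": "step_arm", "data": {"motion": [[0, 0, -15, 0, 0, 0], [0, 0, -25, 0, 0, 0], [0, 0, -30, 0, 0, 0], [0, 0, -30, 0, 0, 0], [0, 0, -20, 0, 0, 0], [0, 0, -5, 0, 0, 0], [0, 0, 0, 0, 0, 0]]}}

```text
clock: 7.32
position: [0.5233, 0.2824, 0.1567]
ee_rot: [0.779, 0.627, 0.001, 0.001]
ft_force: [-0.5, 0.6, -2.7]
grip_width: 0.629
```

```bash
python3 go.py 0.5647 0.0978 0.150 -12.25;python3 -c "
from h import *
im,i=snap('wrist','w6.png')"
```

```text
pos [523.33 282.39 156.71] clock 7.325 ft [-0.49  0.58 -2.72] gw 53.70802454362394
shift tool mm [-171.58   79.66    6.85] shift in target frame [-171.61   79.59    6.71] rotvec deg [ 0.1   0.   -0.03]
```

View pics/w6.png

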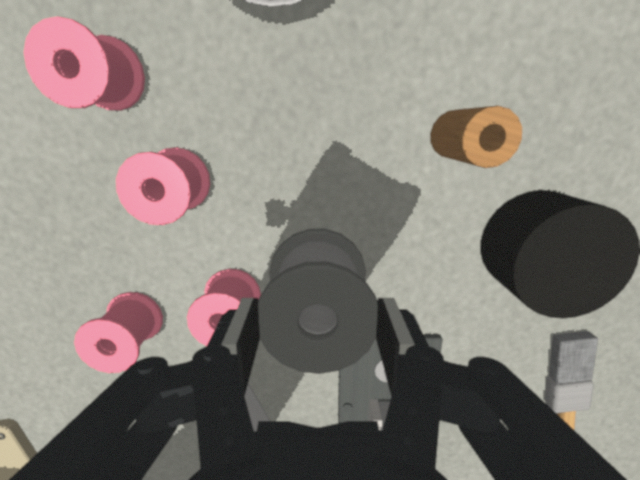

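Call:
{"op": "step_arm", "data": {"motion": [[-30, 10, 0, 0, 0, 0], [-45, 14, 0, 0, 0, 0], [-50, 14, 0, 0, 0, 0], [-50, 14, 0, 0, 0, 0], [-45, 14, 0, 0, 0, 0], [-30, 10, 0, 0, 0, 0], [-10, 4, 0, 0, 0, 0], [0, 0, 0, 0, 0, 0], [0, 0, 0, 0, 0, 0]]}}

```text
clock: 8.5
position: [0.542, 0.0048, 0.1474]
ee_rot: [0.777, 0.629, -0.004, -0.004]
ft_force: [0.3, 0.5, -2.8]
grip_width: 0.627
```

```bash
python3 go.py 0.5647 0.0978 0.150 -12.25;python3 -c "
from h import *
im,i=snap('wrist','w7.png');np.save('w7.npy',i,allow_pickle=True)
cv2.imwrite('pics/w7c.png',cv2.resize(im[100:300,220:430],None,fx=3,fy=3,interpolation=cv2.INTER_CUBIC))
print(proj(i,[[.5647,.0978,.077],[.5647,.0978,.01]]))"
```

```text
pos [541.98   4.82 147.39] clock 8.5 ft [ 0.34  0.48 -2.81] gw 53.5268101009352
shift tool mm [95.68  2.8  -2.72] shift in target frame [95.69  2.48 -2.61] rotvec deg [-0.69  0.05  0.21]
[[323.66584929 100.43649118]
 [323.19919732 105.32931292]]
```

View pics/w7.png

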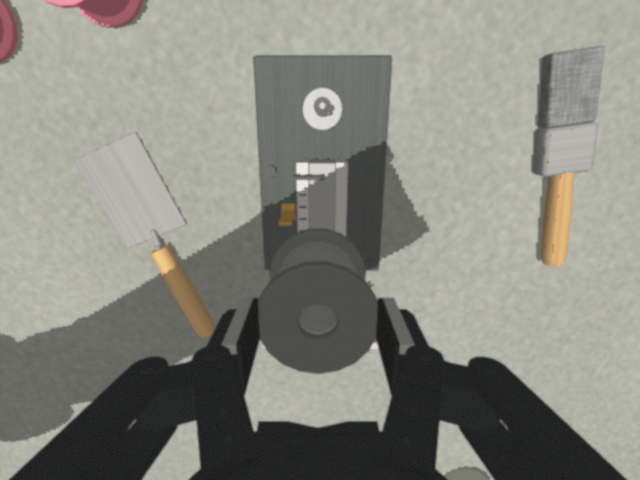

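View pics/w7c.png

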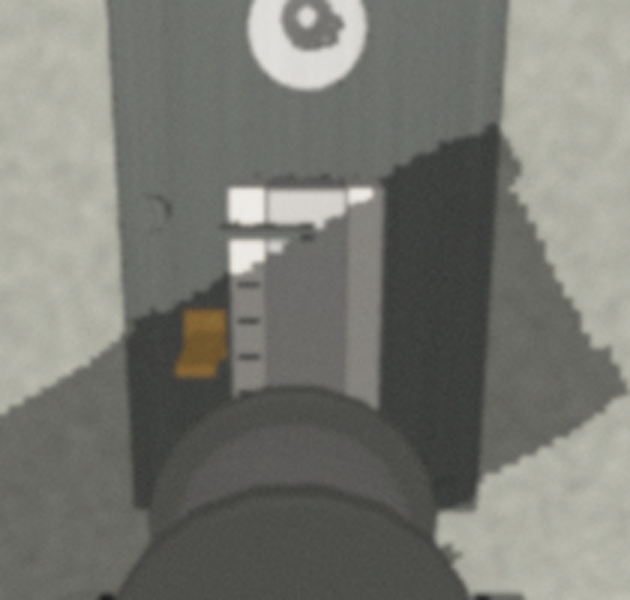

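Spindle tip at (322.3,105) and its foot ring at (322,108); reel bore at (318,320). Computing the relative offset in this one camera.

```bash
cat > rel.py <<'E'
from h import *
import sys
i=np.load('w7.npy',allow_pickle=True).item()
np.set_printoptions(precision=4,suppress=True)
z=.1474
a=ray(i,(322.3,105),.077);a2=ray(i,(322,108),.010);b=ray(i,(318,320),z+.030)
t=np.array([.54198,.00482,z])
Tx=np.array([.212,.977]);Ty=np.array([.977,-.212])
print('tip',a,'ring',a2,'reel top',b)
for n,v in [('tip-tcp',a-t),('ring-tcp',a2-t),('reel-tcp',b-t)]: print(n,Tx@v[:2]*1000,Ty@v[:2]*1000)
print((-np.array(i['R']).T@np.array(i['t']).ravel())-t, np.array(i['R']))
E
python3 rel.py
```

```text
tip [0.5633 0.0953 0.077 ] ring [0.5633 0.096  0.01  ] reel top [0.542  0.0034 0.1774]
tip-tcp 92.96423297853349 1.6447363385141234
ring-tcp 93.61791987213392 1.5239819853029504
reel-tcp -1.3998490166495408 0.33410250132834973
[0.0188 0.0805 0.1652] [[ 0.9781 -0.208  -0.0112]
 [-0.1932 -0.9261  0.324 ]
 [-0.0778 -0.3147 -0.946 ]]
```

Call:
{"op": "step_arm", "data": {"motion": [[25, 0, 0, -0.7, 0, 0.2], [35, 0.5, 0, 0, 0, 0], [25, 0.5, 0, 0, 0, 0], [10, 0.5, 0, 0, 0, 0], [0, 0, 0, 0, 0, 0], [0, 0, 0, 0, 0, 0]]}}

```text
clock: 9.3
position: [0.5626, 0.1047, 0.1473]
ee_rot: [0.776, 0.63, -0.0, 0.0]
ft_force: [-0.0, -0.2, -2.5]
grip_width: 0.627
```

```bash
python3 go.py 0.5642 0.0982 0.150 -12.25;python3 -c "
from h import *
im,i=snap('wrist','w8.png')
for c in ['side','scene']:
  im,i=snap(c,c+'8.png');X=[.564,.097,.077];u=proj(i,X)[0];print(u);u=np.clip(u.astype(int),60,400)
  cv2.imwrite('pics/%s8c.png'%c,cv2.resize(im[u[1]-50:u[1]+35,u[0]-60:u[0]+60],None,fx=6,fy=6,interpolation=cv2.INTER_CUBIC))"
```

```text
pos [562.62 104.66 147.34] clock 9.3 ft [-0.05 -0.16 -2.53] gw 53.56062317548916
shift tool mm [-6.    2.88 -2.66] shift in target frame [-5.98  2.92 -2.66] rotvec deg [0.02 0.03 0.41]
[288.73578792 233.85437899]
[347.92288777 258.25388982]
```

View pics/side8c.png

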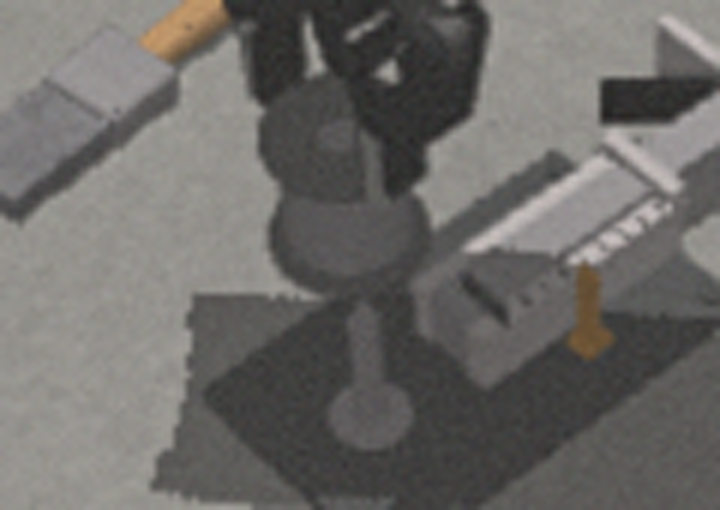

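View pics/scene8c.png

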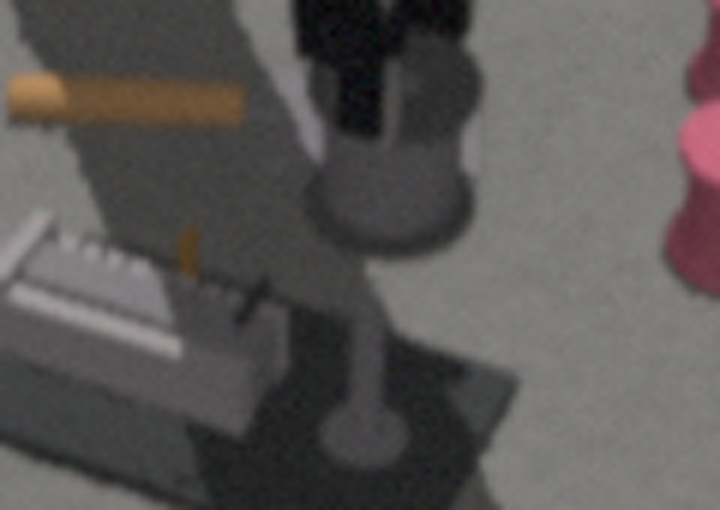

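Call:
{"op": "step_arm", "data": {"motion": [[-6, 2.5, 0, 0, 0, 0.4], [0, 0, 0, 0, 0, 0], [0, 0, 0, 0, 0, 0]]}}

```text
clock: 9.82
position: [0.5642, 0.0959, 0.1474]
ee_rot: [0.78, 0.626, -0.0, 0.001]
ft_force: [-0.1, 0.9, -2.2]
grip_width: 0.625
```

```bash
python3 go.py 0.5642 0.0982 0.110 -12.25
```

```text
pos [564.23  95.85 147.45] clock 9.825 ft [-0.07  0.88 -2.21] gw 53.3451508027857
shift tool mm [ 2.32 -0.56 37.45] shift in target frame [ 2.29 -0.53 37.45] rotvec deg [ 0.05  0.06 -0.21]
```

Call:
{"op": "step_arm", "data": {"motion": [[2, -0.5, 12, 0, 0, 0], [0, 0, 12, 0, 0, 0], [0, 0, 6, 0, 0, 0], [0, 0, 0, 0, 0, 0]]}}

```text
clock: 10.32
position: [0.5635, 0.0982, 0.1144]
ee_rot: [0.779, 0.626, -0.001, 0.0]
ft_force: [-0.8, -0.5, -2.1]
grip_width: 0.626
```

```bash
python3 go.py 0.5642 0.0982 0.110 -12.25;python3 -c "
from h import *
for c in ['side','scene']:
  im,i=snap(c,c+'9.png');X=[.564,.097,.077];u=proj(i,X)[0];u=np.clip(u.astype(int),60,400)
  cv2.imwrite('pics/%s9c.png'%c,cv2.resize(im[u[1]-50:u[1]+35,u[0]-60:u[0]+60],None,fx=6,fy=6,interpolation=cv2.INTER_CUBIC))"
```

```text
pos [563.53  98.16 114.39] clock 10.325 ft [-0.79 -0.47 -2.1 ] gw 53.50152476628607
shift tool mm [0.19 0.65 4.39] shift in target frame [0.19 0.65 4.39] rotvec deg [-0.04  0.07 -0.17]
```

View pics/side9c.png

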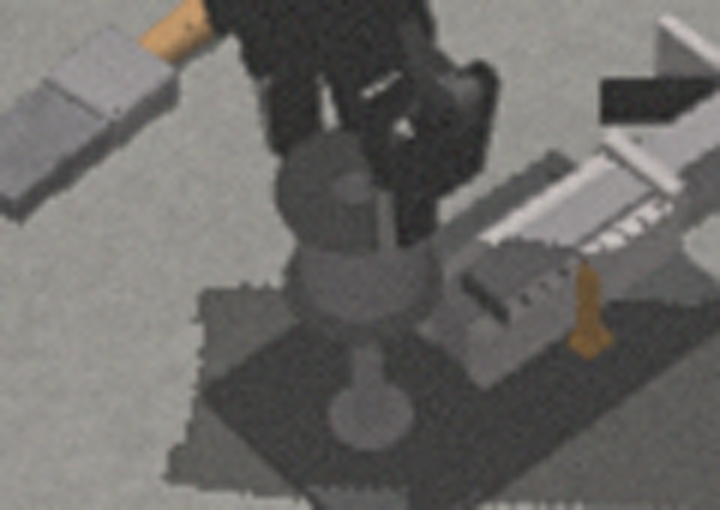

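View pics/scene9c.png

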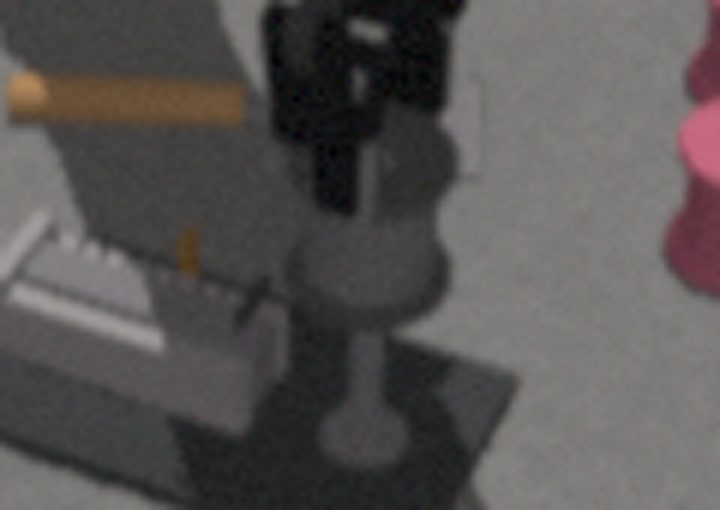

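Both views show the reel's underside centred on the spindle (scene 368 vs 367, side 364 vs 370 crop px ≈ 1 mm). Lowering.

Call:
{"op": "step_arm", "data": {"motion": [[0, 0.5, 8, 0, 0, 0], [0, 0, 8, 0, 0, 0], [0, 0, 6, 0, 0, 0], [0, 0, 0, 0, 0, 0]]}}

```text
clock: 10.92
position: [0.5647, 0.098, 0.0918]
ee_rot: [0.78, 0.626, -0.0, 0.001]
ft_force: [-0.1, -0.4, -2.7]
grip_width: 0.629
```

```bash
python3 go.py 0.5638 0.0982 0.036 -12.25
```

```text
pos [564.69  98.    91.82] clock 10.925 ft [-0.13 -0.43 -2.66] gw 53.68153885948026
shift tool mm [ 0.06 -0.96 55.82] shift in target frame [ 0.01 -0.91 55.82] rotvec deg [ 0.05  0.05 -0.2 ]
```

No contact force; continuing.

Call:
{"op": "step_arm", "data": {"motion": [[0, -0.5, 9, 0, 0, 0], [0, 0, 9, 0, 0, 0], [0, 0, 9, 0, 0, 0], [0, 0, 9, 0, 0, 0], [0, 0, 5, 0, 0, 0], [0, 0, 0, 0, 0, 0]]}}

```text
clock: 11.68
position: [0.5641, 0.0981, 0.0476]
ee_rot: [0.78, 0.626, -0.0, 0.0]
ft_force: [-0.3, 0.5, -2.2]
grip_width: 0.624
```

```bash
python3 go.py 0.5638 0.0982 0.036 -12.25
```

```text
pos [564.06  98.06  47.64] clock 11.675 ft [-0.34  0.49 -2.16] gw 53.275804088787595
shift tool mm [ 0.1  -0.29 11.64] shift in target frame [ 0.09 -0.28 11.64] rotvec deg [ 0.02  0.05 -0.19]
```

Call:
{"op": "step_arm", "data": {"motion": [[0, 0, 5, 0, 0, 0], [0, 0, 4, 0, 0, 0], [0, 0, 2, 0, 0, 0], [0, 0, 0, 0, 0, 0]]}}

```text
clock: 12.18
position: [0.5645, 0.0982, 0.0365]
ee_rot: [0.78, 0.626, 0.0, 0.001]
ft_force: [0.3, 0.3, -2.0]
grip_width: 0.631
```

```bash
python3 go.py 0.5638 0.0982 0.036 -12.25
```

```text
pos [564.53  98.17  36.46] clock 12.175 ft [ 0.29  0.3  -2.03] gw 53.88411190395547
shift tool mm [-0.13 -0.72  0.46] shift in target frame [-0.13 -0.72  0.46] rotvec deg [ 0.08  0.03 -0.2 ]
```

Call:
{"op": "step_arm", "data": {"motion": [[0, 0, 1.5, 0, 0, 0], [0, 0, 1.5, 0, 0, 0], [0, 0, 1, 0, 0, 0]]}}

```text
clock: 12.55
position: [0.5648, 0.0984, 0.0362]
ee_rot: [0.78, 0.626, -0.0, 0.002]
ft_force: [-3.5, -1.7, 5.4]
grip_width: 0.624
```

```bash
python3 go.py 0.5638 0.0982 0.036 -12.25
```

```text
pos [564.84  98.36  36.23] clock 12.55 ft [-3.52 -1.7   5.39] gw 53.24767875572467
shift tool mm [-0.38 -0.98  0.23] shift in target frame [-0.37 -0.98  0.23] rotvec deg [ 0.15  0.16 -0.2 ]
```

Contact with the plate (5.4 N up) at TCP z = 36.2 mm, which matches full seating (26 + 10 mm). Releasing.

Call:
{"op": "step_arm", "data": {"motion": [[0, 0, 0, 0, 0, 0], [0, 0, 0, 0, 0, 0], [0, 0, 0, 0, 0, 0], [0, 0, 0, 0, 0, 0], [0, 0, 0, 0, 0, 0]], "jaw": 85.4}}

```text
clock: 13.18
position: [0.5657, 0.0985, 0.0369]
ee_rot: [0.78, 0.626, 0.001, 0.002]
ft_force: [-0.9, 0.3, -0.3]
grip_width: 1.0
```

Call:
{"op": "step_arm", "data": {"motion": [[0, 0, -15, 0, 0, 0], [0, 0, -25, 0, 0, 0], [0, 0, -30, 0, 0, 0], [0, 0, -30, 0, 0, 0], [0, 0, -20, 0, 0, 0], [-40, 0, 0, 0, 0, 0], [-50, 0, 0, 0, 0, 0], [-40, 0, 0, 0, 0, 0], [-10, 0, 0, 0, 0, 0], [0, 0, 0, 0, 0, 0], [0, 0, 0, 0, 0, 0]]}}

```text
clock: 14.55
position: [0.536, -0.0367, 0.1709]
ee_rot: [0.778, 0.629, 0.004, 0.004]
ft_force: [0.4, 0.6, 0.5]
grip_width: 1.001
```

```bash
python3 go.py 0.5274 -0.0747 0.15 -12.25;python3 -c "
from h import *
for c in ['side','scene','wrist']:
  im,i=snap(c,c+'10.png');X=[.564,.06,.077];u=proj(i,X)[0];u=np.clip(u.astype(int),60,400)
  if c=='wrist': np.save('w10.npy',i,allow_pickle=True)
  else: cv2.imwrite('pics/%s10c.png'%c,cv2.resize(im[u[1]-50:u[1]+35,u[0]-60:u[0]+60],None,fx=6,fy=6,interpolation=cv2.INTER_CUBIC))"
```

```text
pos [536.01 -36.68 170.93] clock 14.55 ft [0.43 0.62 0.49] gw 85.45827475443282
shift tool mm [-38.99  -0.71  20.9 ] shift in target frame [-38.98  -0.35  20.93] rotvec deg [ 0.68 -0.05  0.17]
```

View pics/side10c.png

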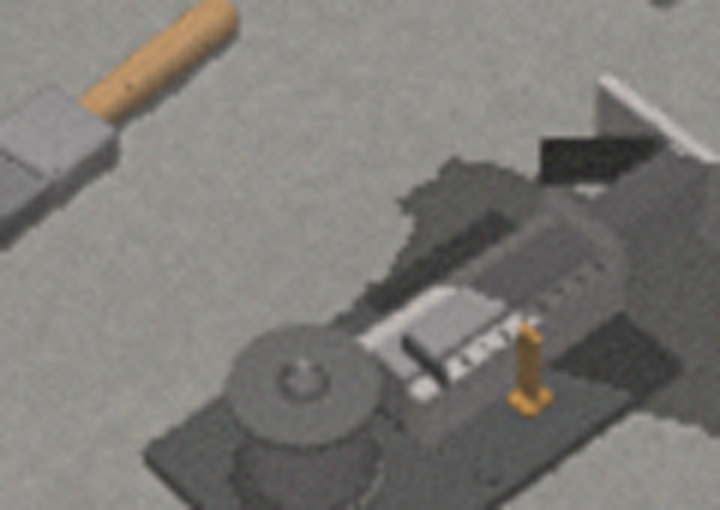

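View pics/wrist10.png

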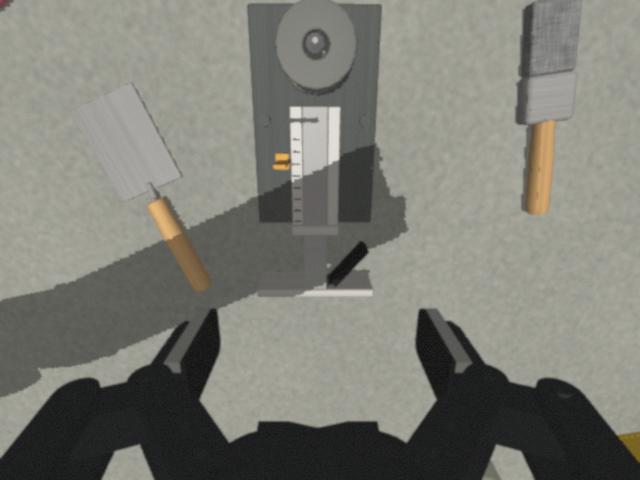

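The reel is down on the spindle (wrist (316,42), spindle tip centred in the bore). Zooming on fin and pointer.

```bash
python3 -c "
from h import *
im=cv2.imread('pics/wrist10.png')
cv2.imwrite('pics/w10c.png',cv2.resize(im[95:310,240:390],None,fx=3.7*.75,fy=3.7*.75,interpolation=cv2.INTER_CUBIC))
cv2.imwrite('pics/w10d.png',cv2.resize(im[100:180,260:350],None,fx=7,fy=7,interpolation=cv2.INTER_CUBIC))
d=cv2.imread('pics/side10.png');cv2.imwrite('pics/s10d.png',cv2.resize(d[205:265,280:365],None,fx=9,fy=9,interpolation=cv2.INTER_CUBIC))
"
```

```text
(no output)
```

View pics/w10c.png

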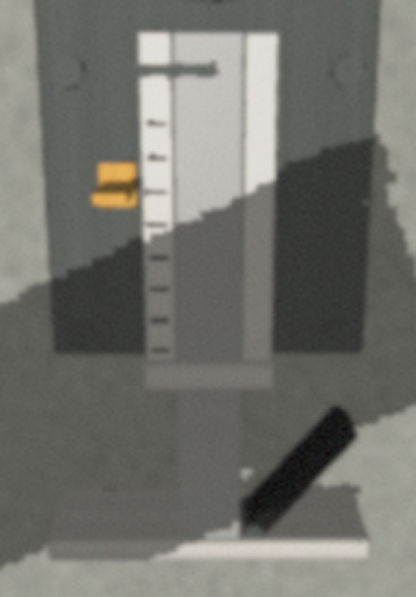

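View pics/w10d.png

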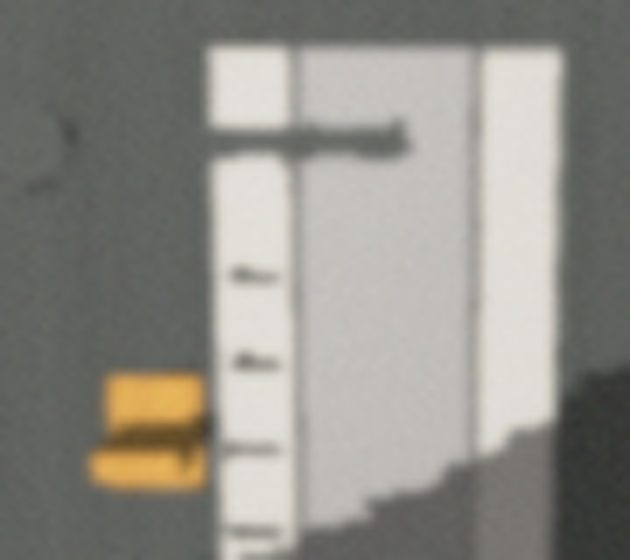

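View pics/s10d.png

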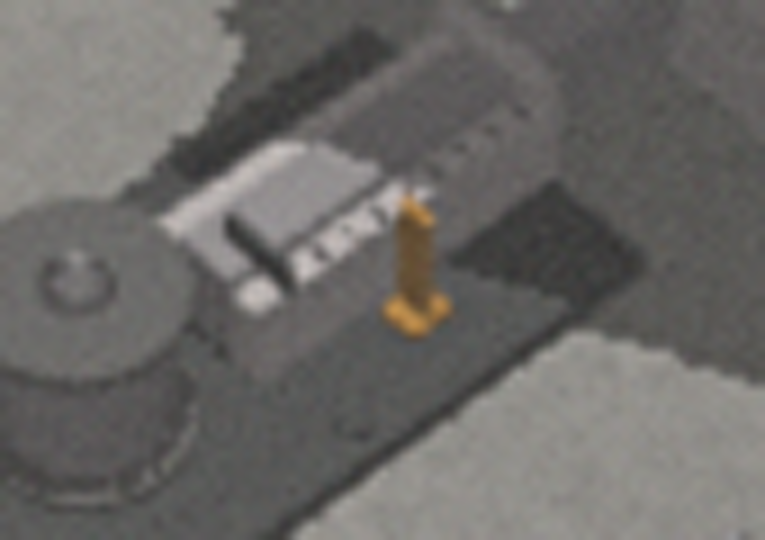

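```bash
cat > m10.py <<'E'
from h import *
np.set_printoptions(precision=2,suppress=True)
i=np.load('w10.npy',allow_pickle=True).item()
th=4.4987; ex=np.array([np.cos(th),np.sin(th)]);ey=np.array([-ex[1],ex[0]])
sp=ray(i,(316,42),.070)
print('spindle via wrist',sp)
o=np.array([0.5640,0.0965])+85*ex/1000   # stand origin
def st(uv,z): d=ray(i,uv,z)[:2]-o; return np.array([d@ex,d@ey])*1000
def P(q): 
    w=o+(ex*q[0]+ey*q[1])/1000; return proj(i,[w[0],w[1],q[2]/1000])[0]
c=lambda u,v:(260+u/7-.43,100+v/7-.43)
print('fin ctr',st(c(300,140),.052),st(c(210,142),.052),'fin top edge',st(c(300,125),.052),'bot',st(c(300,158),.052))
print('mark top strip ctr',st(c(150,467),.052),'edges',st(c(150,449),.052),st(c(150,490),.052),'base edges',st(c(150,375),.012),st(c(150,425),.012))
print('spindle top',st((316,42),.066+.011))
e=lambda u,v:(240+u/2.775-.3,95+v/2.775-.3)
print('foot top inner edge',st(e(230,540),.046),'outer',st(e(230,558),.046))
print('foot ends',st(e(50,541),.046),st(e(368,541),.046))
print('strap',st(e(210,362),.049),st(e(210,388),.049),'channel back',st(e(210,33),.040))
print('lever tip',st(e(335,405),.041),st(e(356,432),.041))
print('channel sides',st(e(137,33),.04),st(e(279,33),.04))
E
python3 m10.py
```

```text
spindle via wrist [0.56 0.1  0.07]
fin ctr [-33.84  -9.96] [-33.59 -19.93] fin top edge [-35.4   -9.94] bot [-31.95  -9.97]
mark top strip ctr [  1.9  -27.63] edges [ -0.15 -27.57] [  4.52 -27.71] base edges [ -5.21 -30.92] [  1.17 -31.11]
spindle top [-82.19   0.24]
foot top inner edge [115.41   7.17] outer [122.16   7.23]
foot ends [115.64 -53.19] [115.89  53.66]
strap [52.3   0.29] [60.81  0.31] channel back [-43.78   0.15]
lever tip [69.19 41.12] [78.58 48.45]
channel sides [-43.68 -20.87] [-43.87  20.06]
```

```bash
cat > sg.py <<'E'
# target in stand frame mm: x y z
from h import *
import sys
th=4.4987; ex=np.array([np.cos(th),np.sin(th)]);ey=np.array([-ex[1],ex[0]]);o=np.array([.5460,.0130])
q=manip.get_obs();p=q['position'];d=p[:2]-o
np.set_printoptions(precision=2,suppress=True)
print('TCP in stand frame',d@ex*1000,d@ey*1000,p[2]*1000,'ft stand',q['ft_force'][:2]@ex,q['ft_force'][:2]@ey,q['ft_force'][2],'jaw',q['grip_width']*85.4,'t',q['clock'])
ty=np.r_[ey,0];T=np.column_stack([np.cross(ty,[0,0,-1]),ty,[0,0,-1]])
print('rot to go',np.rad2deg((Rn.from_quat(q['ee_rot']).inv()*Rn.from_matrix(T)).as_rotvec()))
if len(sys.argv)>3:
    x,y,z=map(float,sys.argv[1:4]);print('tool shift',-(x-d@ex*1000),y-d@ey*1000,p[2]*1000-z)
E
python3 sg.py 97 6 80
```

```text
TCP in stand frame 50.68275175045363 0.6956906510264793 170.64625846271448 ft stand 0.3283402941728526 1.00150856346159 0.15407594989703843 jaw 85.12568170871695 t 14.7
rot to go [ 0.66 -0.04  0.2 ]
tool shift -46.31724824954637 5.30430934897352 90.64625846271448
```

Call:
{"op": "step_arm", "data": {"motion": [[-20, 2, 0, 0.7, 0, 0.2], [-20, 2, 15, 0, 0, 0], [-6, 1.5, 25, 0, 0, 0], [0, 0, 25, 0, 0, 0], [0, 0, 15, 0, 0, 0], [0, 0, 0, 0, 0, 0], [0, 0, 0, 0, 0, 0]]}}

```text
clock: 15.58
position: [0.5298, -0.0908, 0.0847]
ee_rot: [0.78, 0.626, -0.001, -0.002]
ft_force: [0.7, -0.2, -0.4]
grip_width: 1.001
```

```bash
python3 sg.py 97 6 80; python3 -c "
from h import *
im,i=snap('wrist','w11.png');np.save('w11.npy',i,allow_pickle=True)"
```

```text
TCP in stand frame 104.86172944129515 6.158917240632706 84.65279644429576 ft stand 0.05869393119654961 0.6861040896562363 -0.37229197536361214 jaw 85.44778296644837 t 15.575
rot to go [-0.25 -0.02 -0.22]
tool shift 7.861729441295154 -0.1589172406327064 4.65279644429576
```

View pics/w11.png

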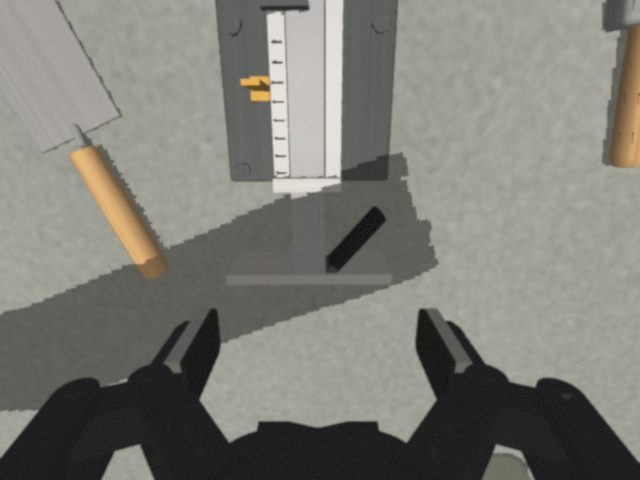

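```bash
python3 - <<'E'
from h import *
np.set_printoptions(precision=2,suppress=True)
im=cv2.imread('pics/w11.png')
cv2.imwrite('pics/w11c.png',cv2.resize(im[0:115,225:340],None,fx=5,fy=5,interpolation=cv2.INTER_CUBIC))
i=np.load('w11.npy',allow_pickle=True).item()
th=4.4987; ex=np.array([np.cos(th),np.sin(th)]);ey=np.array([-ex[1],ex[0]]);o=np.array([.5460,.0130])
def st(uv,z): d=ray(i,uv,z)[:2]-o; return np.array([d@ex,d@ey])*1000
print('foot inner edge',st((300,275),.046),'outer',st((300,284),.046),'ends',st((227,277),.046),st((391,277),.046))
print('strap outer',st((306,191.5),.049),'lever tip',st((372,206),.041),st((385,216),.041),'bar',st((292,230),.044),st((324,230),.044))
E
```

```text
foot inner edge [115.49  -5.51] outer [121.91  -5.64] ends [116.84 -52.85] [117.    53.32]
strap outer [60.57 -0.77] lever tip [71.22 39.58] [77.61 47.99] bar [ 85.7  -10.03] [85.74  9.93]
```

View pics/w11c.png

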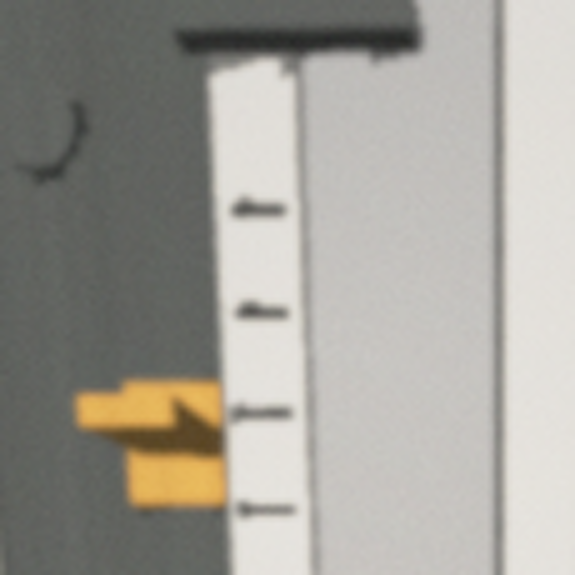

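```bash
python3 - <<'E'
from h import *
np.set_printoptions(precision=2,suppress=True)
i=np.load('w11.npy',allow_pickle=True).item()
th=4.4987; ex=np.array([np.cos(th),np.sin(th)]);ey=np.array([-ex[1],ex[0]]);o=np.array([.5460,.0130])
def st(u,v,z): d=ray(i,(225+u/5-.4,v/5-.4),z)[:2]-o; return np.array([d@ex,d@ey])*1000
for v in (392,410,428): print('mark',st(100,v,.052))
for v in (30,41,52): print('fin',st(300,v,.052))
for v in (380,450,505): print('base',st(200,v,.012))
for v in (208,311,411,509): print('ticks',st(270,v,.040))
E
```

```text
mark [  0.19 -31.88]
mark [  1.91 -32.01]
mark [  3.64 -32.13]
fin [-32.14  -9.89]
fin [-31.21  -9.92]
fin [-30.28  -9.95]
base [ -5.62 -27.07]
base [  2.44 -27.5 ]
base [  8.91 -27.84]
ticks [-19.07 -14.68]
ticks [ -9.14 -15.07]
ticks [  0.84 -15.47]
ticks [ 10.95 -15.87]
```

Call:
{"op": "step_arm", "data": {"motion": [[7.5, 0, 0, -0.3, 0, -0.2], [0, 0, 0, 0, 0, 0], [0, 0, 15, 0, 0, 0]]}}

```text
clock: 16.0
position: [0.5334, -0.0828, 0.0715]
ee_rot: [0.778, 0.628, 0.002, 0.002]
ft_force: [-0.4, -0.4, 0.1]
grip_width: 0.998
```

```bash
python3 sg.py 97 6 12
```

```text
TCP in stand frame 96.25206457255673 7.988140012869606 71.5227364753592 ft stand 0.47452501605530034 -0.3185410905170996 0.07306637292732182 jaw 85.19226532317643 t 16.0
rot to go [0.34 0.02 0.03]
tool shift -0.7479354274432666 -1.9881400128696063 59.522736475359196
```

Call:
{"op": "step_arm", "data": {"motion": [[-1, -1.5, 12, 0.3, 0, 0], [0, 0, 14, 0, 0, 0], [0, 0, 14, 0, 0, 0], [0, 0, 8, 0, 0, 0], [0, 0, 0, 0, 0, 0]]}}

```text
clock: 16.62
position: [0.5298, -0.0834, 0.0174]
ee_rot: [0.778, 0.628, -0.001, -0.002]
ft_force: [1.5, 0.2, 0.6]
grip_width: 0.997
```

```bash
python3 sg.py 97 6 12; python3 -c "
from h import *
im,i=snap('wrist','w12.png')"
```

```text
TCP in stand frame 97.61516709771969 4.589894711027511 17.4481057551154 ft stand -0.5013036081982583 1.4571518390615827 0.5833615155955991 jaw 85.14637760284518 t 16.625
rot to go [-0.23 -0.    0.04]
tool shift 0.6151670977196915 1.4101052889724892 5.4481057551153995
```

View pics/w12.png

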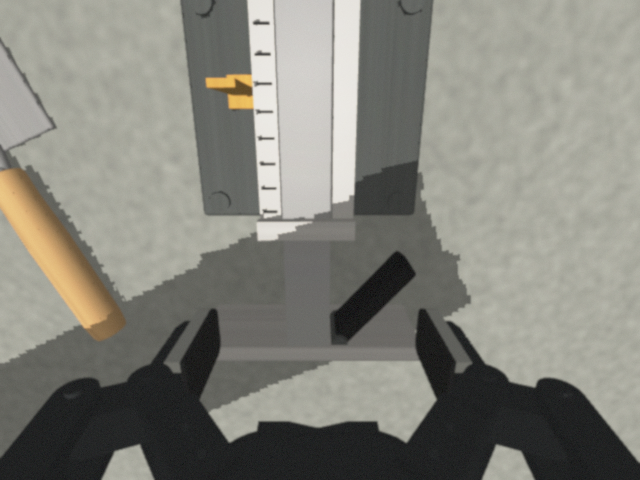

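Fingers straddle bar and open lever, pointer at (215,82). Lower a little and begin pushing.

Call:
{"op": "step_arm", "data": {"motion": [[0, 1, 4.5, -0.2, 0, 0], [-4, 0, 0, 0, 0, 0], [-4, 0, 0, 0, 0, 0], [-3, 0, 0, 0, 0, 0], [0, 0, 0, 0, 0, 0]]}}

```text
clock: 17.3
position: [0.5295, -0.0958, 0.0144]
ee_rot: [0.778, 0.628, 0.001, 0.001]
ft_force: [-0.3, 0.8, 0.1]
grip_width: 0.998
```

```bash
python3 sg.py 135 5 12
```

```text
TCP in stand frame 109.78324194937571 6.98213918728608 14.364861304073676 ft stand -0.6871378036185796 -0.47952781026095587 0.14146749387246657 jaw 85.25051691975771 t 17.3
rot to go [ 0.15  0.03 -0.  ]
tool shift -25.216758050624293 -1.98213918728608 2.364861304073676
```

Call:
{"op": "step_arm", "data": {"motion": [[-5, -1, 1, 0.1, 0, 0], [-6, 0, 0, 0, 0, 0], [-6, 0, 0, 0, 0, 0], [-4, 0, 0, 0, 0, 0], [0, 0, 0, 0, 0, 0]]}}

```text
clock: 17.92
position: [0.5237, -0.1179, 0.0133]
ee_rot: [0.779, 0.627, 0.0, 0.001]
ft_force: [0.8, 0.6, -0.2]
grip_width: 1.0
```

```bash
python3 sg.py 135 5 12; python3 -c "
from h import *
im,i=snap('wrist','w13.png')"
```

```text
TCP in stand frame 132.6891234154427 5.925687853879243 13.337767322719857 ft stand -0.8052177478954533 0.657364245375824 -0.20248954382172513 jaw 85.41044014342664 t 17.925
rot to go [ 0.05  0.04 -0.03]
tool shift -2.310876584557292 -0.9256878538792428 1.3377673227198574
```

View pics/w13.png

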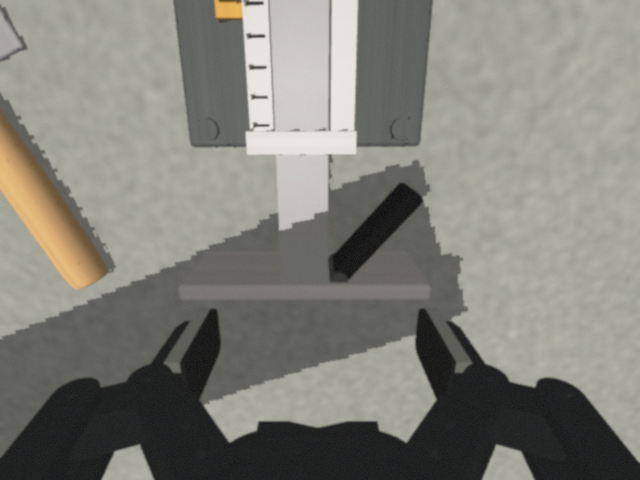

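```bash
python3 - <<'E'
from h import *
np.set_printoptions(precision=2,suppress=True)
i=manip.camera_info('wrist')
th=4.4987; ex=np.array([np.cos(th),np.sin(th)]);ey=np.array([-ex[1],ex[0]]);o=np.array([.5460,.0130])
def st(u,v,z): d=ray(i,(u,v),z)[:2]-o; return np.array([d@ex,d@ey])*1000
print('foot',st(300,284,.046),st(180,288,.046),st(430,288,.046),'outer',st(300,299,.046),'strap',st(300,154,.049))
def P(x,y,z): w=o+(ex*x+ey*y)/1000; return proj(i,[w[0],w[1],z])[0]
for z in (.013,.026,.046): print(P(133,-37,z),P(133,48,z))
for c in ['side','scene']:
  im,i=snap(c,c+'13.png')
  u=P(100,0,.04).astype(int); 
  y0=max(u[1]-50,0);x0=max(u[0]-65,0);cv2.imwrite('pics/%s13c.png'%c,cv2.resize(im[y0:y0+95,x0:x0+130],None,fx=6,fy=6,interpolation=cv2.INTER_CUBIC))
E
```

```text
foot [114.66  -1.77] [116.51 -52.85] [116.57  53.57] outer [121.8   -1.89] strap [60.76 -0.77]
[237.13 287.78] [397.03 287.7 ]
[231.4  299.67] [402.79 299.57]
[220.78 321.7 ] [413.45 321.56]
```

View pics/side13c.png

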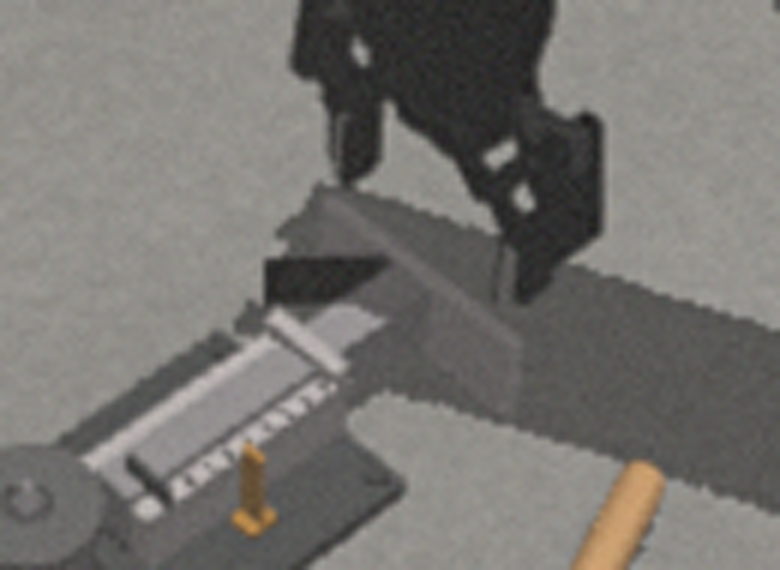

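View pics/scene13c.png

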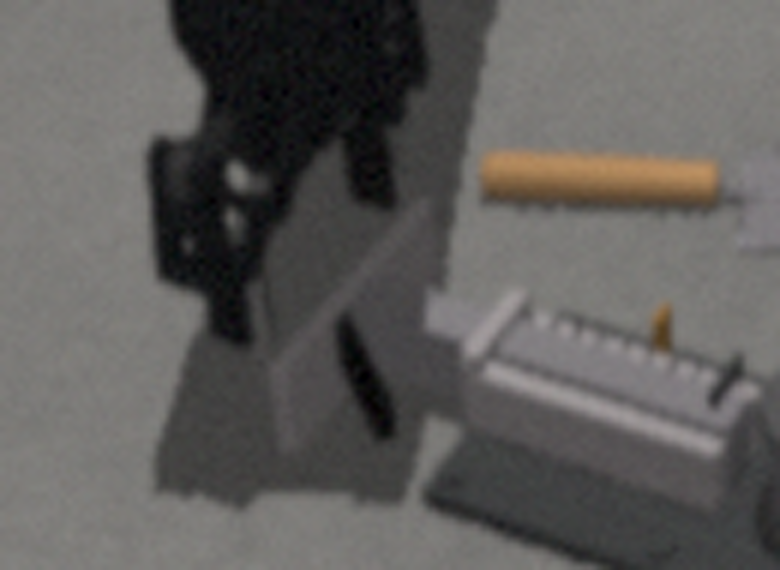

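The fingers went over the foot: it still sits at x = 114.7 (wrist row 284) and the leg has not moved. Triangulating the actual tip height at full opening.

```bash
python3 - <<'E'
from h import *
np.set_printoptions(precision=2,suppress=True)
th=4.4987; ex=np.array([np.cos(th),np.sin(th)]);ey=np.array([-ex[1],ex[0]]);o=np.array([.5460,.0130])
S=manip.camera_info('scene');D=manip.camera_info('side')
def off(i):
  w=o+(ex*100)/1000; u=proj(i,[w[0],w[1],.04])[0].astype(int); return max(u[0]-65,0),max(u[1]-50,0)
def P(i):return np.array(i['camera_matrix'])@np.c_[np.array(i['R']),np.array(i['t']).ravel()]
def px(i,u,v): a=off(i);return np.array([a[0]+u/6-.4,a[1]+v/6-.4])
for a,b in [((235,340),(345,185)),((378,207),(515,302))]:
  h=cv2.triangulatePoints(P(S),P(D),px(S,*a).reshape(2,1),px(D,*b).reshape(2,1)).ravel();X=h[:3]/h[3];d=X[:2]-o
  print(d@ex*1000,d@ey*1000,X[2]*1000)
E
python3 sg.py 132 6 70
```

```text
128.46413897741638 54.586381728611094 51.02434590474267
128.8745693066426 -38.37004299121287 50.31735940496736
TCP in stand frame 131.97697465064024 5.921431116852207 13.371329184483763 ft stand 0.19988625882107483 -0.6943237270308816 0.3236751913904912 jaw 85.64604376808472 t 18.075
rot to go [0.05 0.02 0.02]
tool shift -0.023025349359755864 0.07856888314779287 -56.62867081551624
```

Tips at full opening sit at z≈50 mm with TCP z = 13, so they cleared the 46 mm foot. Nothing was disturbed. I'll lift, go back inward, and check tip height at a smaller opening (70 mm still clears the lever if shifted to +y).

Call:
{"op": "step_arm", "data": {"motion": [[0, 0, -20, 0, 0, 0], [3, 1, -10, 0, 0, 0], [14, 1, 0, 0, 0, 0], [14, 1, 0, 0, 0, 0], [5, 0, 0, 0, 0, 0], [0, 0, 0, 0, 0, 0]], "jaw": 70}}

```text
clock: 18.82
position: [0.5356, -0.0782, 0.0461]
ee_rot: [0.778, 0.629, 0.001, 0.001]
ft_force: [0.6, 0.4, -0.2]
grip_width: 0.819
```

```bash
python3 sg.py 98 10 13; python3 - <<'E'
from h import *
for c in ['side','scene','wrist']:
  im,i=snap(c,c+'14.png')
  th=4.4987; ex=np.array([np.cos(th),np.sin(th)]);o=np.array([.5460,.0130])
  w=o+(ex*100)/1000; u=proj(i,[w[0],w[1],.04])[0].astype(int)
  if c!='wrist':
    y0=max(u[1]-50,0);x0=max(u[0]-65,0);cv2.imwrite('pics/%s14c.png'%c,cv2.resize(im[y0:y0+95,x0:x0+130],None,fx=6,fy=6,interpolation=cv2.INTER_CUBIC))
E
```

```text
TCP in stand frame 91.36028923666677 9.146142521276202 46.08113134883648 ft stand -0.5023183683433583 0.4685567781549957 -0.24291303694309826 jaw 69.97899623522125 t 18.825
rot to go [ 0.11 -0.01  0.17]
tool shift -6.639710763333227 0.853857478723798 33.08113134883648
```

View pics/side14c.png

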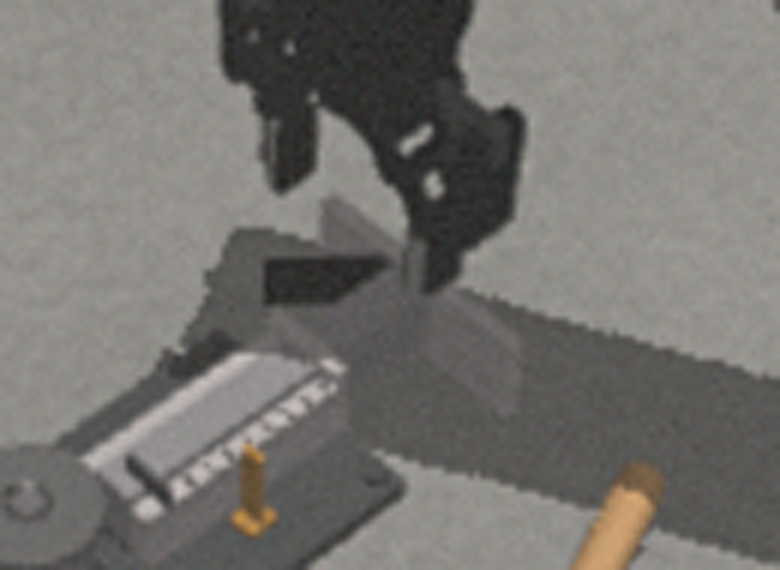

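View pics/scene14c.png

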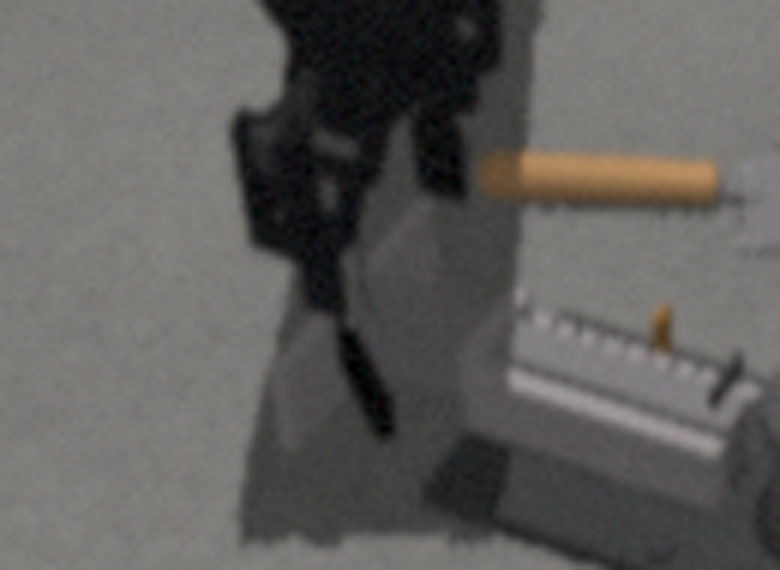

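View pics/wrist14.png

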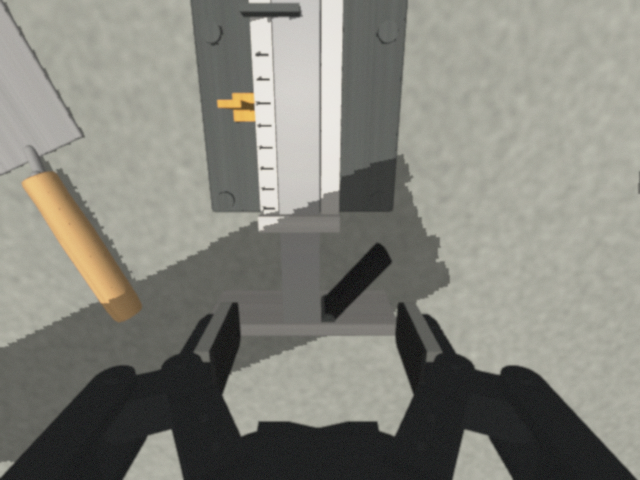

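```bash
python3 - <<'E'
from h import *
th=4.4987; ex=np.array([np.cos(th),np.sin(th)]);ey=np.array([-ex[1],ex[0]]);o=np.array([.5460,.0130])
S=manip.camera_info('scene');D=manip.camera_info('side')
def off(i):
  w=o+(ex*100)/1000; u=proj(i,[w[0],w[1],.04])[0].astype(int); return max(u[0]-65,0),max(u[1]-50,0)
def P(i):return np.array(i['camera_matrix'])@np.c_[np.array(i['R']),np.array(i['t']).ravel()]
def px(i,u,v): a=off(i);return np.array([a[0]+u/6-.4,a[1]+v/6-.4])
for a,b in [((322,312),(282,188)),((445,195),(425,292))]:
  h=cv2.triangulatePoints(P(S),P(D),px(S,*a).reshape(2,1),px(D,*b).reshape(2,1)).ravel();X=h[:3]/h[3];d=X[:2]-o
  print(d@ex*1000,d@ey*1000,X[2]*1000, [ (proj(i,X)[0]-px(i,*c)).round(1) for i,c in ((S,a),(D,b))])
# wrist: tip corner depth from opening
i=manip.camera_info('wrist')
K=np.array(i['camera_matrix']);R=np.array(i['R']);t=np.array(i['t']).ravel()
for l,r,v,w in [(239,397,303,.070)]:
  z=K[0,0]*w/(r-l); c=np.array([((l+r)/2-K[0,2])/K[0,0],(v-K[1,2])/K[1,1],1])*z
  X=R.T@(c-t);print('wrist tip',X*1000)
E
```

```text
89.73345969569684 51.31523163421961 77.75305745979732 [array([2. , 1.8]), array([ 1. , -1.4])]
88.74825574992249 -27.549139229888624 77.62547006949482 [array([0.5, 0.4]), array([ 0.3, -0.4])]
wrist tip [536.83221904 -72.62167347  75.54525277]
```

```bash
python3 - <<'E'
from h import *
D=manip.camera_info('side')
for r in (27,35):
  for z in (.02,.03,.04,.05,.056):
    X=[.5249-.977*r/1000,.2832+.212*r/1000,z]; u=proj(D,X)[0]; print(r,z,(u-[150,230])*4)
im=cv2.imread('pics/wrist14.png');cv2.imwrite('pics/w14c.png',cv2.resize(im[280:420,160:260],None,fx=4,fy=4,interpolation=cv2.INTER_CUBIC))
im=cv2.imread('pics/side9.png');cv2.imwrite('pics/s9d.png',cv2.resize(im[185:250,260:330],None,fx=8,fy=8,interpolation=cv2.INTER_CUBIC))
E
```

```text
27 0.02 [429.73906017 383.84385896]
27 0.03 [427.82899718 374.06322727]
27 0.04 [425.89017438 364.13532871]
27 0.05 [423.92193729 354.05681193]
27 0.056 [422.72659645 347.93597272]
35 0.02 [439.42941419 394.32539887]
35 0.03 [437.58489448 384.58684051]
35 0.04 [435.71249731 374.70109682]
35 0.05 [433.81158588 364.66480561]
35 0.056 [432.65707996 358.56933089]
```

View pics/w14c.png

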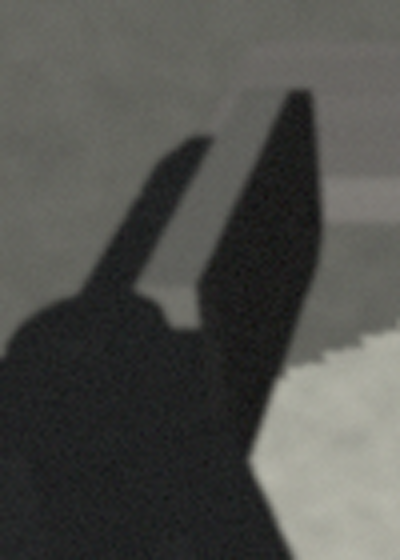

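View pics/s9d.png

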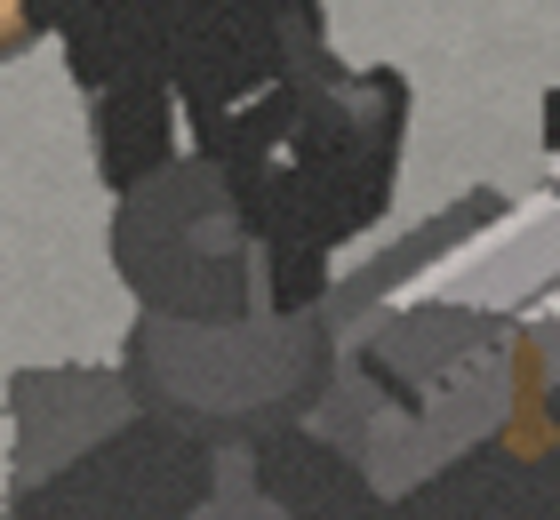

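At 70 mm opening the tips are ~30 mm behind the TCP (37 at full, ~22 at 54). So TCP z≈6 mm gives a 10 mm overlap on the foot. Position x=100, y=9 and descend.

Call:
{"op": "step_arm", "data": {"motion": [[-8, 0, 0, 0, 0, 0.2], [-1, 0, 0, 0, 0, 0], [0, 0, 0, 0, 0, 0]]}}

```text
clock: 19.35
position: [0.5331, -0.0902, 0.0459]
ee_rot: [0.78, 0.626, 0.0, 0.001]
ft_force: [-0.2, -0.8, 0.1]
grip_width: 0.824
```

```bash
python3 sg.py 100 9 6
```

```text
TCP in stand frame 103.58586829557994 9.24414243457206 45.85814115396767 ft stand 0.7814279029944307 0.005031553296349408 0.0621900482048329 jaw 70.39627408252053 t 19.35
rot to go [ 0.09  0.03 -0.24]
tool shift 3.5858682955799424 -0.2441424345720602 39.85814115396767
```

Call:
{"op": "step_arm", "data": {"motion": [[4, 0, 5, 0, 0, -0.2], [0, 0, 12, 0, 0, 0], [0, 0, 10, 0, 0, 0], [0, 0, 4, 0, 0, 0], [0, 0, 0, 0, 0, 0]]}}

```text
clock: 19.98
position: [0.5335, -0.0856, 0.0119]
ee_rot: [0.779, 0.628, -0.0, 0.0]
ft_force: [-0.2, 1.2, 0.2]
grip_width: 0.819
```

```bash
python3 sg.py 100 9 6
```

```text
TCP in stand frame 99.04900299025974 8.682881356285126 11.851515677304532 ft stand -1.1468540842541146 -0.47912099399657637 0.22525855181143098 jaw 69.90231474584661 t 19.975
rot to go [ 0.01  0.02 -0.  ]
tool shift -0.9509970097402629 0.3171186437148741 5.851515677304532
```

Call:
{"op": "step_arm", "data": {"motion": [[0, 0, 5, 0, 0, 0], [-4, 0, 0, 0, 0, 0], [-4, 0, 0, 0, 0, 0], [-4, 0, 0, 0, 0, 0], [-3, 0, 0, 0, 0, 0], [0, 0, 0, 0, 0, 0]]}}

```text
clock: 20.72
position: [0.5307, -0.1002, 0.0071]
ee_rot: [0.778, 0.628, 0.001, 0.0]
ft_force: [-0.1, 2.1, -0.6]
grip_width: 0.822
```

```bash
python3 sg.py 120 9 6;python3 -c "
from h import *
im,i=snap('wrist','w15.png');np.save('w15.npy',i,allow_pickle=True)"
```

```text
TCP in stand frame 113.90056790774317 9.024150987562345 7.07748961278043 ft stand -2.0628031617201996 -0.5373438261674779 -0.5539346800479051 jaw 70.16700437411477 t 20.725
rot to go [ 0.08 -0.07  0.05]
tool shift -6.0994320922568335 -0.02415098756234535 1.0774896127804299
```

View pics/w15.png

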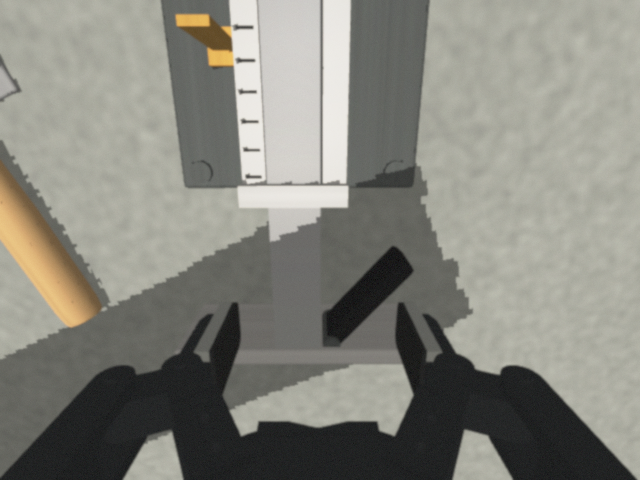

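Contact: −2.1 N along the leg. The foot edge is now at row ~349, computing.

```bash
cat > foot.py <<'E'
from h import *
import sys
i=np.load(sys.argv[1],allow_pickle=True).item()
th=4.4987; ex=np.array([np.cos(th),np.sin(th)]);ey=np.array([-ex[1],ex[0]]);o=np.array([.5460,.0130])
for a in sys.argv[2:]:
    u,v,z=map(float,a.split(','));d=ray(i,(u,v),z/1000)[:2]-o; print(a,(d@ex*1000).round(1),(d@ey*1000).round(1))
E
python3 foot.py w15.npy 300,348.5,46 300,363,46 293,208,49 400,246,41 412,270,41 193,20,52 193,15,52 193,26,52
```

```text
300,348.5,46 124.0 1.2
300,363,46 131.5 1.1
293,208,49 61.1 -0.3
400,246,41 78.7 42.1
412,270,41 89.2 47.9
193,20,52 2.2 -29.1
193,15,52 0.8 -28.9
193,26,52 3.7 -29.3
```

Call:
{"op": "step_arm", "data": {"motion": [[-5, 0, 0, 0, 0, 0], [-6, 0, 0, 0, 0, 0], [-6, 0, 0, 0, 0, 0], [-5, 0, 0, 0, 0, 0], [-2, 0, 0, 0, 0, 0], [0, 0, 0, 0, 0, 0]]}}

```text
clock: 21.52
position: [0.5254, -0.1249, 0.0071]
ee_rot: [0.778, 0.628, 0.001, 0.0]
ft_force: [1.0, 2.9, -0.8]
grip_width: 0.815
```

```bash
cat > look.py <<'E'
from h import *
import sys
n=sys.argv[1]
for c in ['side','scene','wrist']:
  im,i=snap(c,c+n+'.png');np.save(c[0]+n+'.npy',i,allow_pickle=True)
  th=4.4987; ex=np.array([np.cos(th),np.sin(th)]);o=np.array([.5460,.0130])
  w=o+(ex*20)/1000; u=proj(i,[w[0],w[1],.04])[0].astype(int)
  if c!='wrist':
    y0=max(u[1]-40,0);x0=max(u[0]-50,0);print(c,x0,y0);cv2.imwrite('pics/%s%sc.png'%(c,n),cv2.resize(im[y0:y0+70,x0:x0+90],None,fx=8,fy=8,interpolation=cv2.INTER_CUBIC))
E
python3 sg.py 142 9 6;python3 look.py 16
```

```text
TCP in stand frame 139.14811740485675 9.082926914558014 7.116820621649339 ft stand -3.0077351786125104 0.3221094558063711 -0.7731927753761949 jaw 69.57844459423279 t 21.525
rot to go [ 0.08 -0.1   0.07]
tool shift -2.851882595143252 -0.08292691455801382 1.1168206216493388
side 274 180
scene 253 216
```

View pics/side16c.png

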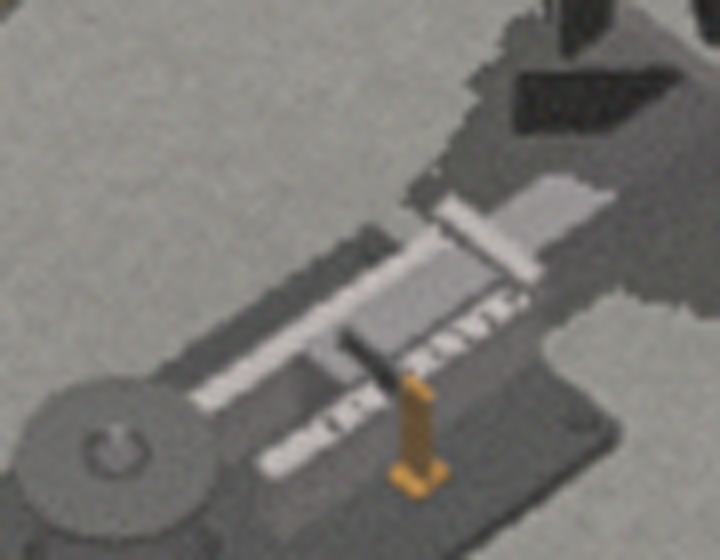

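View pics/scene16c.png

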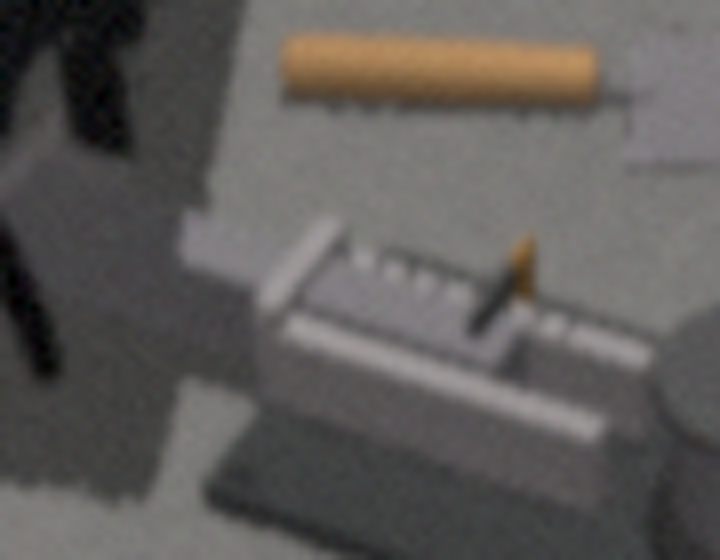

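View pics/wrist16.png

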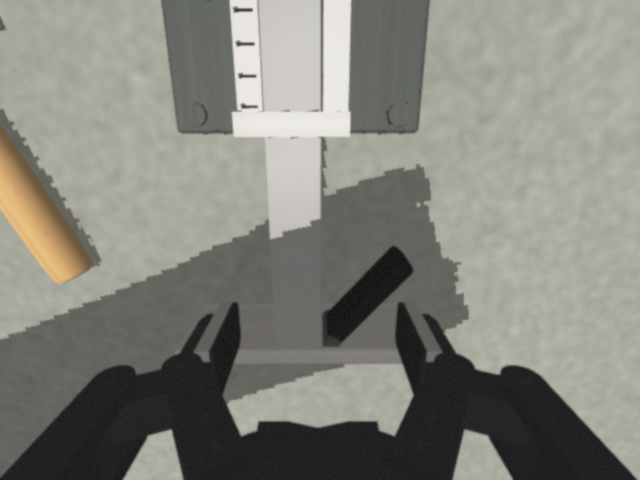

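```bash
cat > fm.py <<'E'
from h import *
import sys
th=4.4987; ex=np.array([np.cos(th),np.sin(th)]);ey=np.array([-ex[1],ex[0]]);o=np.array([.5460,.0130])
off={'side':(274,180),'scene':(253,216)}
for a in sys.argv[1:]:
    c,u,v,z=a.split(',');i=manip.camera_info(c)
    p=(off[c][0]+float(u)/8-.44,off[c][1]+float(v)/8-.44);d=ray(i,p,float(z)/1000)[:2]-o;print(a,(d@ex*1000).round(1),(d@ey*1000).round(1))
E
python3 fm.py side,348,337,52 side,370,360,52 side,393,384,52 side,415,382,52 side,405,377,52 side,428,388,52 scene,505,265,52 scene,490,290,52 scene,525,240,52
python3 foot.py w16.npy 300,348.5,46 300,363,46 293,137,49
```

```text
side,348,337,52 -2.8 0.2
side,370,360,52 -3.9 -10.4
side,393,384,52 -5.0 -21.4
side,415,382,52 0.1 -25.0
side,405,377,52 -0.7 -21.7
side,428,388,52 1.4 -29.1
scene,505,265,52 1.2 -21.8
scene,490,290,52 0.3 -10.9
scene,525,240,52 0.9 -33.6
300,348.5,46 149.1 1.2
300,363,46 156.6 1.1
293,137,49 61.2 0.2
```

Call:
{"op": "step_arm", "data": {"motion": [[-3, 0, 0, 0, 0, 0], [0, 0, 0, 0, 0, 0], [0, 0, 0, 0, 0, 0]]}}

```text
clock: 22.05
position: [0.5249, -0.1273, 0.0071]
ee_rot: [0.778, 0.629, 0.001, -0.0]
ft_force: [1.9, 3.5, -2.2]
grip_width: 0.819
```

```bash
python3 sg.py 142 9 6;python3 look.py 17
```

```text
TCP in stand frame 141.6078495925798 9.099614803300732 7.14195138823824 ft stand -3.8763208104986706 1.1361015254099283 -2.2205894653941765 jaw 69.9264433472606 t 22.05
rot to go [ 0.09 -0.12  0.12]
tool shift -0.39215040742018914 -0.09961480330073158 1.1419513882382404
side 274 180
scene 253 216
```

View pics/side17c.png

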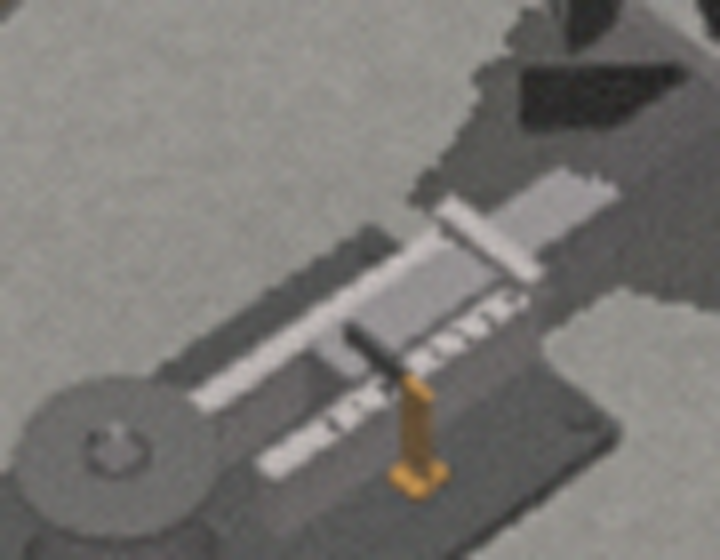

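View pics/scene17c.png

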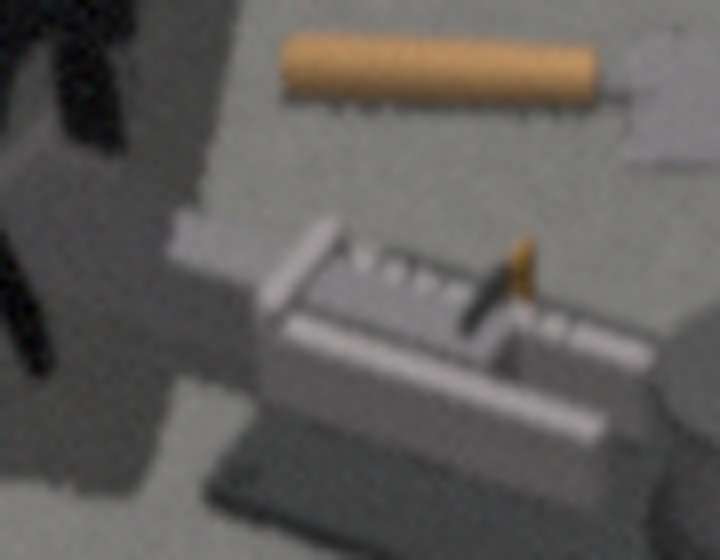

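Side view: fin line (352,328)→(403,380) runs into the pointer top (415,382). Scene view agrees within ~1.5 mm and the lever is still open. Check for creep while closing partway.

Call:
{"op": "step_arm", "data": {"motion": [[0, -1, 0, 0, 0, 0], [0, -1, 0, 0, 0, 0], [0, 0, 0, 0, 0, 0]], "jaw": 60, "force": 30}}

```text
clock: 22.58
position: [0.524, -0.1271, 0.0077]
ee_rot: [0.778, 0.628, 0.002, 0.001]
ft_force: [2.5, 2.7, -1.5]
grip_width: 0.702
```

```bash
python3 sg.py 141.6 4.5 6
```

```text
TCP in stand frame 141.62391267776604 8.212214644218355 7.690843950253136 ft stand -3.1554657276849376 1.866488721100708 -1.5097175385771433 jaw 59.955806823778744 t 22.575
rot to go [ 0.23 -0.12  0.12]
tool shift 0.023912677766048773 -3.7122146442183546 1.6908439502531358
```

Call:
{"op": "step_arm", "data": {"motion": [[0, -2, 0, 0.2, 0, 0], [0, -2, 0, 0, 0, 0], [0, 0, 0, 0, 0, 0]], "jaw": 48}}

```text
clock: 22.95
position: [0.5232, -0.1269, 0.0091]
ee_rot: [0.778, 0.628, 0.003, 0.002]
ft_force: [1.5, 2.7, -3.3]
grip_width: 0.559
```

```bash
python3 sg.py 141.6 4.5 6; python3 look.py 18
```

```text
TCP in stand frame 141.5663426357086 7.439009953959734 9.116597447830374 ft stand -2.9415889134719424 0.9010002404310609 -3.326803777450528 jaw 47.75405744214166 t 22.95
rot to go [ 0.41 -0.16  0.09]
tool shift -0.03365736429140043 -2.939009953959734 3.116597447830374
side 274 180
scene 253 216
```

View pics/wrist18.png

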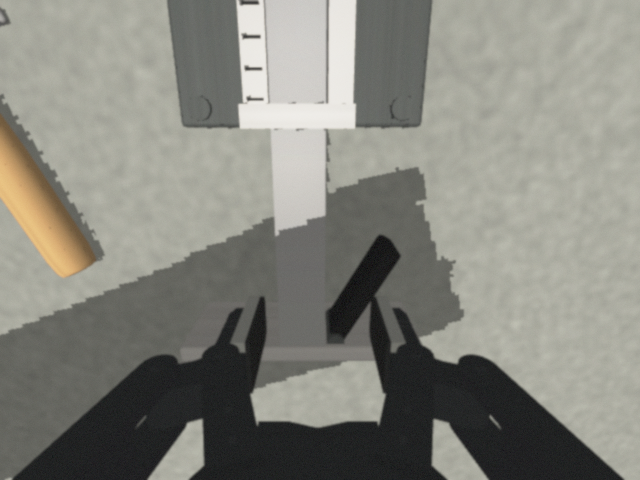

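View pics/side18c.png

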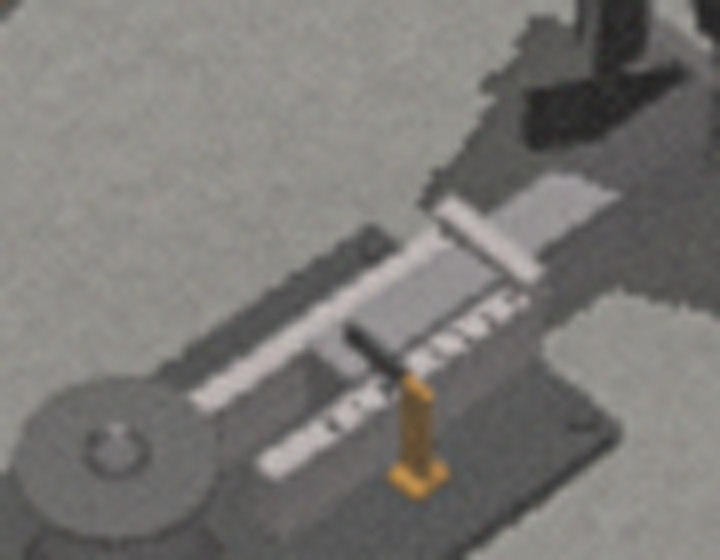

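Lever started closing (tip now (390,250)), fin still on the pointer. Continue while recentring.

Call:
{"op": "step_arm", "data": {"motion": [[0, -2.5, 1.5, 0.4, 0, 0], [0, -2, 1, 0, 0, 0], [0, 0, 0, 0, 0, 0]], "jaw": 40}}

```text
clock: 23.48
position: [0.5227, -0.1267, 0.0088]
ee_rot: [0.778, 0.628, 0.004, 0.002]
ft_force: [2.0, 1.4, -2.1]
grip_width: 0.468
```

```bash
python3 sg.py 141.6 4.5 6
```

```text
TCP in stand frame 141.50533748543458 6.899514868783005 8.769787366563309 ft stand -1.7748755485617627 1.614949378436969 -2.149799187262684 jaw 39.972981977112795 t 23.475
rot to go [ 0.43 -0.17  0.07]
tool shift -0.09466251456541386 -2.3995148687830046 2.7697873665633086
```

Call:
{"op": "step_arm", "data": {"motion": [[-0.5, -3, 1, 0.4, 0, 0], [0, -2, 0, 0, 0, 0], [0, 0, 0, 0, 0, 0]], "jaw": 35}}

```text
clock: 23.85
position: [0.5207, -0.1265, 0.0092]
ee_rot: [0.778, 0.628, 0.003, 0.001]
ft_force: [2.1, 1.6, -1.6]
grip_width: 0.409
```

```bash
python3 sg.py 141.6 4.5 6; python3 look.py 19
```

```text
TCP in stand frame 141.72047558095244 4.8583721694574775 9.183806527071278 ft stand -1.9987369958469345 1.6928597220318502 -1.6387625345002097 jaw 34.963843980176016 t 23.85
rot to go [ 0.36 -0.21  0.07]
tool shift 0.12047558095244426 -0.3583721694574775 3.183806527071278
side 274 180
scene 253 216
```

View pics/wrist19.png

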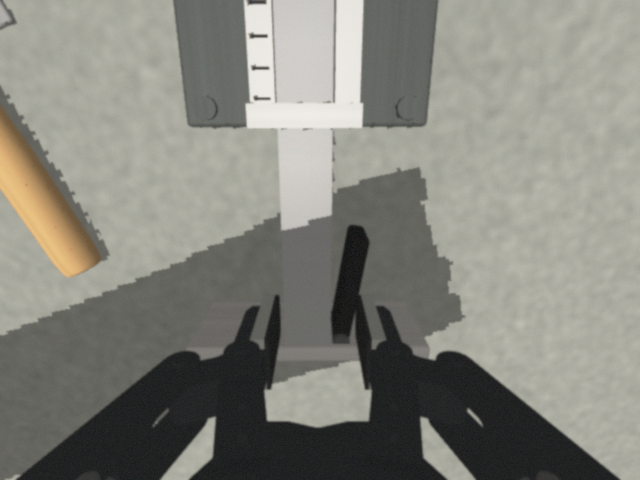

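View pics/side19c.png

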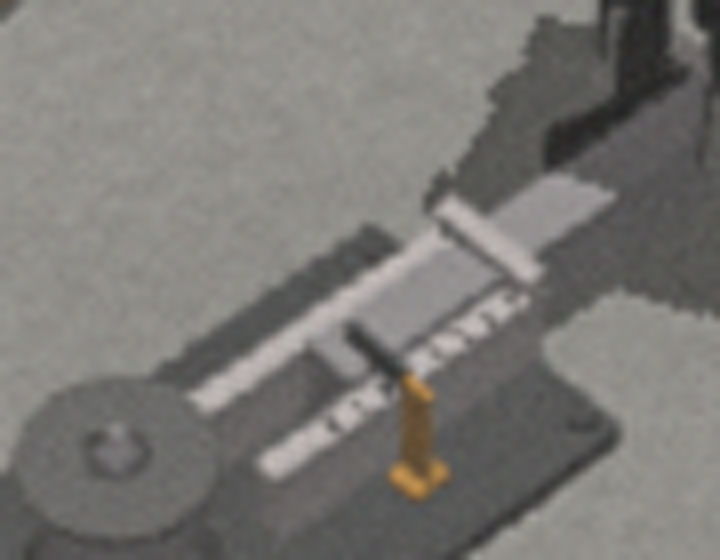

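Lever nearly shut (tip (358,235)), fin still level with the pointer. Full squeeze.

Call:
{"op": "step_arm", "data": {"motion": [[0, 0, 0, 0, 0, 0], [0, 0, 0, 0, 0, 0], [0, 0, 0, 0, 0, 0], [0, 0, 0, 0, 0, 0]], "jaw": 18, "force": 40}}

```text
clock: 24.5
position: [0.5205, -0.1263, 0.0097]
ee_rot: [0.778, 0.629, 0.003, 0.001]
ft_force: [2.5, 1.7, 0.3]
grip_width: 0.326
```

```bash
python3 sg.py 141.6 4.5 6; python3 look.py 20
```

```text
TCP in stand frame 141.56985246579134 4.65721247744041 9.742343345540547 ft stand -2.2034301625433543 2.0998061518346094 0.3395570294023977 jaw 27.862632707554305 t 24.5
rot to go [ 0.32 -0.16  0.13]
tool shift -0.030147534208651905 -0.15721247744041023 3.7423433455405473
side 274 180
scene 253 216
```

View pics/wrist20.png

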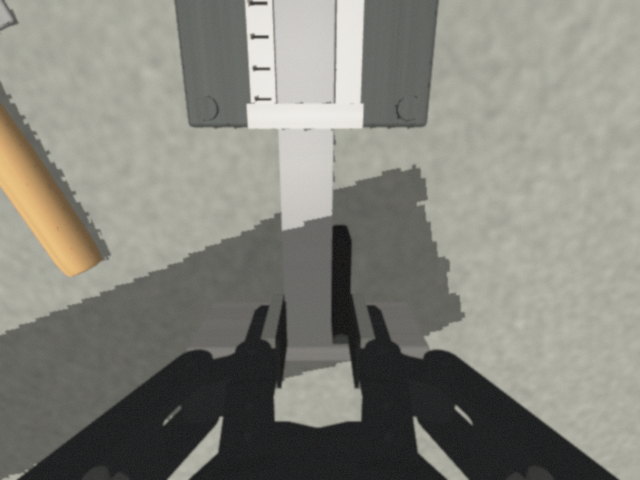

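View pics/side20c.png

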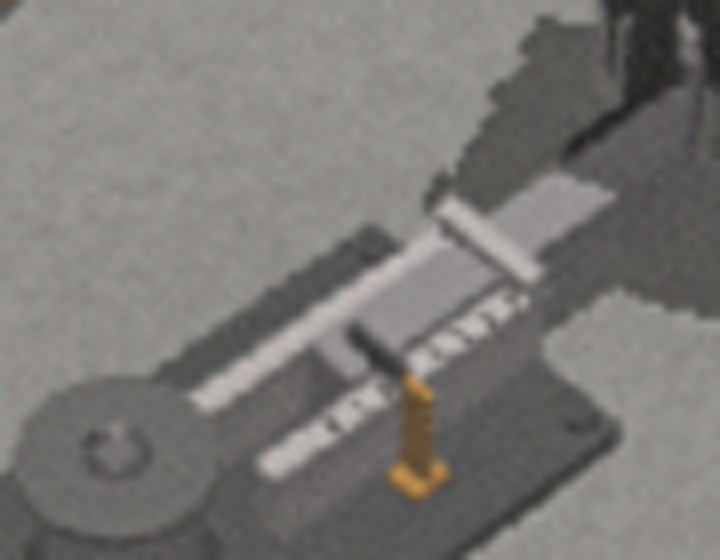

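View pics/scene20c.png

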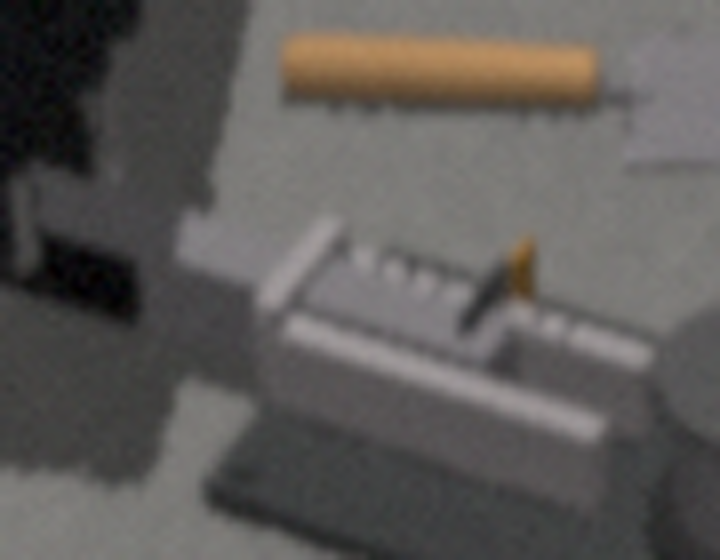

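Call:
{"op": "step_arm", "data": {"motion": [[0, 0, 0, 0, 0, 0], [0, 0, 0, 0, 0, 0], [0, 0, 0, 0, 0, 0], [0, 0, 0, 0, 0, 0]]}}

```text
clock: 25.15
position: [0.5205, -0.1264, 0.0098]
ee_rot: [0.778, 0.629, 0.003, 0.001]
ft_force: [1.9, 2.0, -0.5]
grip_width: 0.322
```

```bash
python3 sg.py 141.6 4.5 6; python3 foot.py w20.npy 305,346,46 305,360,46 305,128.5,49 342,226,41 ; python3 fm.py side,354,328,52 side,380,353,52 side,405,377,52 side,418,382,52 scene,503,262,52 scene,485,295,52 scene,525,238,52
python3 - <<'E'
from h import *
im=cv2.imread('pics/side20.png')[215:240,305:335];cv2.imwrite('pics/s20z.png',cv2.resize(im,None,fx=20,fy=20,interpolation=cv2.INTER_CUBIC))
E
```

```text
TCP in stand frame 141.5876585059622 4.6735100229477755 9.770742799330469 ft stand -2.3626862911323725 1.4121068826180294 -0.5479473803977418 jaw 27.465264909606013 t 25.15
rot to go [ 0.32 -0.16  0.13]
tool shift -0.012341494037798384 -0.1735100229477755 3.7707427993304687
305,346,46 152.4 -1.3
305,360,46 159.7 -1.3
305,128.5,49 61.2 -0.4
342,226,41 98.8 14.1
side,354,328,52 0.8 1.6
side,380,353,52 0.0 -10.4
side,405,377,52 -0.7 -21.7
side,418,382,52 0.8 -25.6
scene,503,262,52 2.3 -22.7
scene,485,295,52 0.6 -8.5
scene,525,238,52 1.3 -34.4
```

View pics/s20z.png

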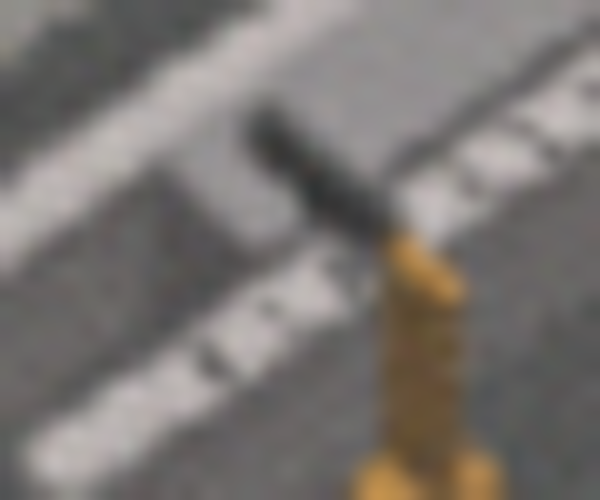

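Fin and pointer agree within about 1 mm (wrist foot estimate 152.4−150 = 2.4 against pointer 2.0). The pose and grip are steady. Handing in.

```bash
python3 -c "
from workcell import manip
print(manip.hand_in())"
```

```text
the job is handed in; nothing more can be done
None
```

The reel is on the spindle and let go, and the leg is at the mark with the lever squeezed shut. I handed the job in at about 25 s with the fingers still holding both. `hand_in` gave no verdict.

- **Reel:** I lowered the grey reel until it touched the plate at the expected height (5.4 N upward), then opened the fingers. The pictures afterwards show it upright with the spindle tip centred in the bore.
- **Leg:** I pushed it out about 36–37 mm. In the last checks the fin and pointer agree within about 1–1.5 mm:
  - Side camera: fin −0.7 to 0.8 mm along the leg, pointer 0.8 mm.
  - Scene camera: fin 0.6 to 2.3 mm, pointer 1.3 mm.
  - Wrist camera: fin about 2.4 mm (worked out from the foot), pointer 2.0 mm.
- **Lever:** I closed it in stages while the leg stayed at the mark. The last wrist picture shows it flat along the bar. The jaw reading settled at 27.5–27.9 mm, just under the nominal 29 mm; it also read about 4 mm low when gripping the reel. I commanded a 40 N grip, and the pose was steady over the last 0.65 s.

**What disagreed:**
- My first push missed. Fully open, the fingertips sat about 37 mm behind the tool point by triangulation, not the stated 13 mm, so they passed over the foot without touching it. I lifted, narrowed the jaw to 70 mm, went lower and pushed again.
- Side and wrist readings of the fin and pointer differed by 1–3 mm, so I compared them within the same picture.
- I did not check the contact forces on the lever and leg separately.

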